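Pack the cultivator and latch the shed box

ROBOT

A 6-joint arm with a two-finger parallel gripper is mounted at the origin on the work surface. World frame = base frame: x ahead of the robot, y to its left, z up, the work surface at z = 0. Lengths are in m, angles in degrees, forces in N, time in s.
With the tool pointing down it reaches from about 0.4 to 0.825 m from the base axis. Payload 7 kg.
Tool frame: the origin (TCP) lies at the very end of the fingers, on their centre line; the grasp point (between the pads) lies 19 mm behind it; x points along the fingers, z is the direction in which the jaws open and shut, and the axes are right-handed (so a half turn about x gives the same grasp; the last joint's range is limited). The gripper opens to 88 mm and grips with 3 to 60 N. Pads are 19 mm wide; open, the fingers measure 130 mm over their backs; the gripper's body (78 mm by 193 mm) begins 47 mm behind the grasp point.
Start: joints at [82.168, 20.546, 0.682, 0, -70.136, -16.507], TCP at [0.278, 0.615, 0.19] pointing down, gripper open.
Joint ranges: [-176.03, 176.03], [-82.01, 121.73], [-58.28, 71.71], [-173.87, 95.51], [-174.79, -0.11], [-173.66, 173.66]. Speed limits (degrees/s): [136.94, 136.94, 172.46, 180, 180, 180].

INTERFACE

Orientations are given as [roll, pitch, yaw] about the fixed x, y, z axes, in that order (R = Rz(yaw) Ry(pitch) Rx(roll)).
In Python, from plant import * gives the robot as it stands.
- The arm moves only by the tool arm_command, never from a script. Its argument "commands" is one flat list of numbers, 5 for each row, row after row: the shift along the tool's x, y, z in mm, then the turn about the tool's x in degrees, then the opening in per cent of the stroke, from 0 (shut) to 100 (fully open). A call has 1 to 5 rows; each row shifts and turns the pose as measured when the row begins, along the tool's axes as they then stand; what a row does not reach is not made up. A row lasts 1/8 s, in which the tool goes at most 62.5 mm and 10.7 degrees, less where a joint would pass 70% of its speed; a pose out of reach is approached as far as the arm can. A call is refused whole if a number of a shift passes 62.5 or a number of a turn 10.7, either way. A call with a gripper value outside its range is refused whole. The fingers move at their own pace and stop on an object; the grip force is fixed at half the most. Time passes only in rows, so rows that do not move let the fingers close. It gives the time, the measured TCP pose, the force and the opening at its end, in the units of the state.
- get_obs(): the state, without advancing time (a new reading comes with each control period).
- snapshot(name): name is "side" or "top"; returns a dict with "frame" (480x640x3 uint8, blue, green, red), "fov_y" (degrees; the focal length in pixels is half the picture's height over the tangent of half this angle, whatever the lens; pixels are square), "cx", "cy" (the principal point, pixels), "world_to_cam" (4x4, takes a point from world to camera coordinates). Camera axes: x right, y up, looking along -z (the intrinsics and any distortion apply to the point x, -y, -z); pixel columns grow to the right and rows downward; lengths in m; the calibration is good to about 2 mm. A picture is of the moment at which its call begins. There is no depth.
- close_job(): hands the job in, once; it reports no verdict.
The state is a dict: "clock": time; "joint_pos": joint angles; "qvel": joint speeds; "tau": joint torques, N m; "tool_pos": TCP position; "orientation": TCP orientation; "force": force on the tool from outside, world axes, zero at the start; "moment": the same for the moment, N m; "opening": finger opening in m.
Only numpy, scipy, OpenCV 4.12 (cv2) and the standard library are available. Lean on these libraries where they do the work, as an engineer would, in place of code of your own. Each camera call takes 0.05 s, during which the arm holds its last target. There are 200 camera calls.

TASK

Lay the three-pronged hand cultivator in the open metal box and shut the lid down onto its seal. Then swing the latch's wire loop over the keeper on the lid's front and press the lever all the way down, so that the latch holds the lid pulled tight. Leave the other things on the slab where they are.

Things in the scene. Friction and masses are not known exactly. Their poses are not given: they have to be found in the camera images.
- box: Fixed aluminium box, 190 mm (x) by 240 mm (y), rim 110 mm above the slab, 6 mm walls, inside floor (plywood) 40 mm above the slab. Origin: centre of its underside, on the slab. x points from the latch face (x = -95 mm) to the hinge side (x = +95 mm), z up; 'box' lengths below are in this frame. The latch is in the middle (y = 0) of the latch face.
- front_rim (a point): Middle of the box's front rim, over the latch (box x = -92 mm, z = 110 mm). A rubber seal strip here stands 7 mm above the rim and springs; pulling the lid tight pushes it down to 1 mm (4.5 N to start, 13.5 N at the end).
- lid (a joint): Angle of the lid in rad: 0 = fully tight, 0.032 = just resting on the springy seal, 1.57 = upright. Starts at 1.5 to 1.75. The lid is a flat aluminium slab 190 by 240 by 18 mm; shut, it covers box x -95 to +95 mm, z 111 to 129 mm. Its hinge is stiff: it stays at any angle and needs up to about 5 N at its free edge to move.
- lid_hinge (a point): Middle of the lid's hinge axis, which runs along the box's y at box x = +95 mm, z = 111 mm, level with the lid's underside.
- lid_edge (a point): Middle of the outer (upper when shut) front edge of the lid, 190 mm from the hinge axis and 18 mm off the lid's underside.
- keeper (a point): Keeper: steel ledge 36 mm wide (along y) on the middle of the lid's front edge, 14 mm out, with an upturned lip 4 mm thick, 7 mm high at its end. The point: floor of the 10 mm wide groove between lip and lid, midway; lid shut, at box x = -100, z = 119 mm. x runs along the lid to the hinge, z out of its upper face. The loop's bar must drop behind the lip into this groove.
- lever (a joint): Latch lever angle in rad: 0 = straight up, 1.57 = straight out from the latch face, 3.14 = straight down, 3.22 = fully home (stop). Starts at 0.9 to 1.2 and stays where it is left (about 1 N at the tip moves it while the loop is slack). With the loop hooked the pull is greatest at about 2.9 rad; beyond that it snaps home and stays.
- lever_pivot (a point): Middle of the lever's pivot axis, along the box's y at box x = -108 mm, z = 90 mm (13 mm out from the latch face), between two cheeks at y = -22 and +22 mm that reach 20 mm out from the face.
- lever_tip (a point): Middle of the free end of the lever's handle: a steel plate 36 mm wide, 5 mm thick, reaching 62 mm from the pivot. It is set off: its pressed face (upper face when the lever is straight out, outer face when it is down) is 11.5 mm from the line through the pivot along the lever.
- loop (a joint): Angle of the wire loop from the lever, in rad: 0 = its stop, 0.5 rad off the line of the lever; larger = turned towards the box. The loop leans out from vertical by (lever - loop - 0.5); if negative it leans towards the lid. Swings freely: its weight lays it on its stop or, once past vertical, onto the lid, where it stays and drops into the groove as the lever goes down.
- loop_bar (a point): Middle of the bar at the free end of the wire loop: 104 mm long (along the box's y), 6 mm thick. The loop's side wires are at y = -52 and +52 mm; its axle crosses the lever 20 mm from the lever's pivot, and 53 mm from the bar. On each side of the handle about 30 mm of the bar is free.
- cultivator: Loose hand cultivator of blue plastic, 175 mm long, 0.1 to 0.15 kg, lying on the slab: a round handle 23 to 28 mm thick from x = -85 to +30 mm with its axis 14 mm above the origin, then three curved prongs 67 mm wide over all, 28 mm high, to x = +90 mm. Origin at slab height below a point on the handle's axis; x points from handle to prongs, z up. Its balance point is near x = -20 mm.
- trowel: Bystander: trowel lying flat, wooden handle and steel blade, 186 mm long along x, 50 mm wide, 26 mm high. Origin underneath its middle.
- pry_bar: Bystander: dark steel pry bar lying flat, 190 mm long along x, 26 mm wide, 28 mm high at its hooked end. Origin underneath its middle.
- pot: Bystander: terracotta flowerpot, 110 mm wide at the rim, 100 mm high. Origin under its centre.
- small_pot: Bystander: terracotta flowerpot, 80 mm wide at the rim, 70 mm high, standing close beside the latch (its +y side in the box frame). Origin under its centre.
- dustpan: Bystander: aluminium dustpan lying flat, 150 by 200 mm, 42 mm high, its handle reaching to x = +175 mm. Origin under the middle of the pan.
- tin: Bystander: plain steel tin, 74 mm wide, 100 mm high. Origin under its centre.

How it is judged (in metres and radians):
On the way, in this order (a step that is already met when the one before it is completed fails the run):
1. the cultivator lies in the box (x of cultivator in the frame of box between -0.085 and 0.085 m and y of cultivator in the frame of box between -0.11 and 0.11 m and z of cultivator in the frame of box between 0.03 and 0.07 m), for 0.2 s.
2. the lid is shut onto its seal (value of joint lid below 0.05 rad), for 0.1 s.
3. the loop's bar is hooked in the keeper's groove (x of loop_bar in the frame of keeper between -0.006 and 0.006 m and z of loop_bar in the frame of keeper between -0.002 and 0.0085 m), for 0.05 s.
At the end, for the whole second after the job is handed in: The cultivator lies at rest inside the box, the lid is pulled tight (joint under 0.010 rad, a gap of under 2 mm at the front), the lever is home (over 3.1 rad) and the loop's bar sits in the keeper's groove (within 6 mm of its middle, below the lip's top) (all of step 1 and all of step 3 and value of joint lid below 0.01 rad and value of joint lever above 3.1 rad and linear speed of cultivator below 0.02 m/s); the robot touches nothing.
It fails at once if the trowel, pry bar, a flowerpot, the dustpan or the tin is shifted by more than 40 mm (distance of any of trowel, pry_bar, pot, small_pot, dustpan, tin from where it was at the start of the episode above 0.04 m).
It also fails if it takes over 72 s, if anything falls off the work surface, if the arm or the gripper's body presses on something with over 40 N, if the wrist force passes 120 N, or if a joint passes its speed limit or range.

## Working session

There is one attempt and no reset: what is moved stays moved. The work goes in short steps, Python scripts to look and compute and a tool call to move; the robot and the scene stay as the last step left them, time stands still between calls to the robot, and variables do not carry over. Pictures are saved under pics/ and viewed, about 8 in all and at most 12, crops included, and the job is handed in when it is done.

Besides the shell and the picture viewer there is one more tool, called after "Request:" as name(argument=value, ...) on one line, values as JSON. arm_command: Moves the arm, as the interface text tells. Its arguments: {"type":"object","properties":{"commands":{"type":"array"}},"required":["commands"]}

```bash
ls; mkdir -p pics
cat > h.py <<'E'
from plant import *
import numpy as np, cv2
from scipy.spatial.transform import Rotation as R
def snap(n,f):
    s=snapshot(n); cv2.imwrite(f'pics/{f}.png',s['frame']); np.save(f'pics/{f}.npy',{k:s[k] for k in s if k!='frame'},allow_pickle=True); return s
def load(f): return np.load(f'pics/{f}.npy',allow_pickle=True).item()
def ray(s,u,v):
    W=np.array(s['world_to_cam']); f=240/np.tan(np.radians(s['fov_y'])/2)
    d=np.array([(u-s['cx'])/f,-(v-s['cy'])/f,-1]); Rt=W[:3,:3].T
    return -Rt@W[:3,3], Rt@d
def atz(s,u,v,z):
    o,d=ray(s,u,v); return o+d*(z-o[2])/d[2]
def proj(s,p):
    W=np.array(s['world_to_cam']); f=240/np.tan(np.radians(s['fov_y'])/2)
    c=W[:3,:3]@np.array(p)+W[:3,3]; return np.array([s['cx']+f*c[0]/-c[2], s['cy']+f*-c[1]/-c[2]])
E
python3 - <<'E'
from h import *
for n in('top','side'):
    s=snap(n,n+'0'); print({k:s[k] for k in s if k!='frame'})
print(get_obs())
E
```

```text
pics
{'fov_y': 48.225460679578305, 'cx': 318.0674974762216, 'cy': 246.5003474091499, 'world_to_cam': array([[ 0.12022908, -0.99273005,  0.00565797, -0.07399572],
       [ 0.97168874,  0.11884459,  0.20419834, -0.57209133],
       [-0.20338625, -0.01905279,  0.97891319, -1.36453068],
       [ 0.        ,  0.        ,  0.        ,  1.        ]])}
{'fov_y': 52.74839250733008, 'cx': 313.447760106304, 'cy': 239.92749598376122, 'world_to_cam': array([[ 0.90131316, -0.43291516, -0.01480061, -0.48926559],
       [ 0.22569877,  0.4401841 ,  0.86907884, -0.22281831],
       [-0.36972241, -0.78665267,  0.49445214, -0.97641621],
       [ 0.        ,  0.        ,  0.        ,  1.        ]])}
{'clock': 0.1, 'joint_pos': array([ 8.21686814e+01,  2.05882191e+01,  6.38558990e-01, -1.76637680e-02,
       -7.01332949e+01, -1.65071356e+01]), 'qvel': array([ 0.02268354, -0.1137837 ,  0.1599605 ,  0.10517642,  0.09189848,
        0.06582204]), 'tau': array([-1.14329541e-03, -5.84162951e+01,  2.93750614e+01,  7.01556936e+00,
        1.01470639e-02, -5.30965804e-05]), 'tool_pos': array([0.27801131, 0.61456327, 0.18930307]), 'orientation': array([   5.1888063 ,   89.91539879, -109.15566261]), 'force': array([ 0.71852196,  0.95363413, -0.68429171]), 'moment': array([-0.01114793,  0.02055788,  0.02798083]), 'opening': 0.08760787095859578}
```

View pics/top0.png

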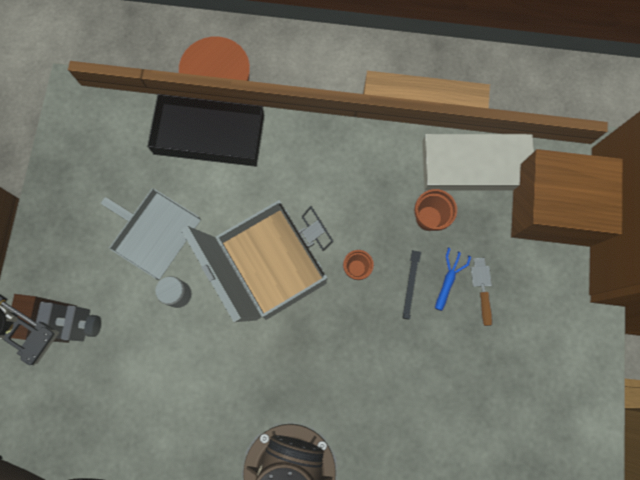

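View pics/side0.png

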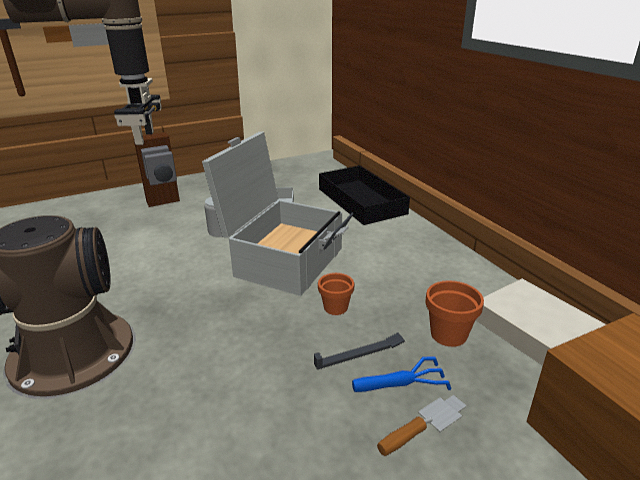

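The top view shows the box at about (272,262), with the lid up toward the left and the latch at (313,232). The cultivator runs from (440,308) to (460,255), and the small pot is at (358,265). I'll enlarge both areas.

Run:
```python
from h import *
t=cv2.imread('pics/top0.png'); s=cv2.imread('pics/side0.png')
a=cv2.resize(t[180:330,180:345],None,fx=4,fy=4,interpolation=cv2.INTER_CUBIC)
b=cv2.resize(t[240:320,425:500][:, :35],None,fx=4,fy=4,interpolation=cv2.INTER_CUBIC)
c=np.zeros((600,800,3),np.uint8); c[:,:660]=a; c[:320,660:800]=b
cv2.imwrite('pics/c1.png',c)
d=cv2.resize(s[120:320,195:365],None,fx=3,fy=3,interpolation=cv2.INTER_CUBIC)
cv2.imwrite('pics/c2.png',d)
# blue cultivator moments
m=((t[:,:,0].astype(int)-t[:,:,2])>60); ys,xs=np.nonzero(m); k=(xs>420)&(xs<480)&(ys>235)&(ys<320); print(xs[k].min(),xs[k].max(),ys[k].min(),ys[k].max())
S=load('top0')
P=np.array([atz(S,x,y,.014)[:2] for x,y in zip(xs[k],ys[k])])
c,e,_=cv2.fitLine(P.astype(np.float32),cv2.DIST_HUBER,0,.01,.01).ravel()[:2],0,0
mu=P.mean(0);print(c,mu); 
u=c if c[0]>0 else -c; q=(P-mu)@u; w=(P-mu)@np.array([-u[1],u[0]])
print(q.min(),q.max(),'handle: ',[(round(a,3),w[(q>a)&(q<a+.01)].mean().round(4),np.ptp(w[(q>a)&(q<a+.01)]).round(4)) for a in np.arange(q.min(),q.max(),.012)])
```

```text
435 470 248 309
[ 0.9590205 -0.2833367] [ 0.53665559 -0.36612412]
-0.08445390898280834 0.08463402610362408 handle:  [(np.float64(-0.084), np.float64(-0.0005), np.float64(0.0201)), (np.float64(-0.072), np.float64(-0.0002), np.float64(0.0216)), (np.float64(-0.06), np.float64(-0.0001), np.float64(0.0226)), (np.float64(-0.048), np.float64(0.0), np.float64(0.0217)), (np.float64(-0.036), np.float64(0.0001), np.float64(0.0202)), (np.float64(-0.024), np.float64(0.0003), np.float64(0.0203)), (np.float64(-0.012), np.float64(0.0007), np.float64(0.0228)), (np.float64(-0.0), np.float64(0.0002), np.float64(0.0243)), (np.float64(0.012), np.float64(0.0007), np.float64(0.0213)), (np.float64(0.024), np.float64(0.001), np.float64(0.0273)), (np.float64(0.036), np.float64(0.0006), np.float64(0.0418)), (np.float64(0.048), np.float64(0.0008), np.float64(0.0589)), (np.float64(0.06), np.float64(-0.0004), np.float64(0.0668)), (np.float64(0.072), np.float64(0.0002), np.float64(0.0666)), (np.float64(0.084), np.float64(0.0015), np.float64(0.0581))]
```

View pics/c1.png

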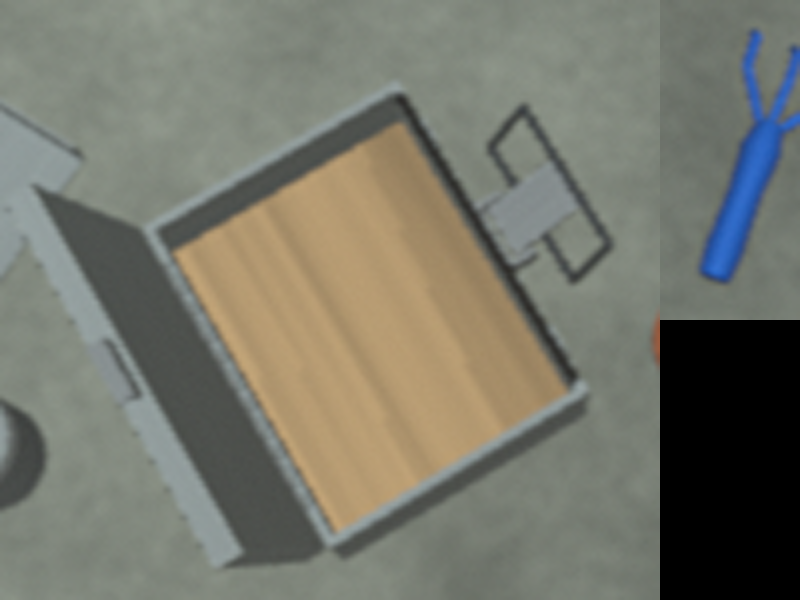

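View pics/c2.png

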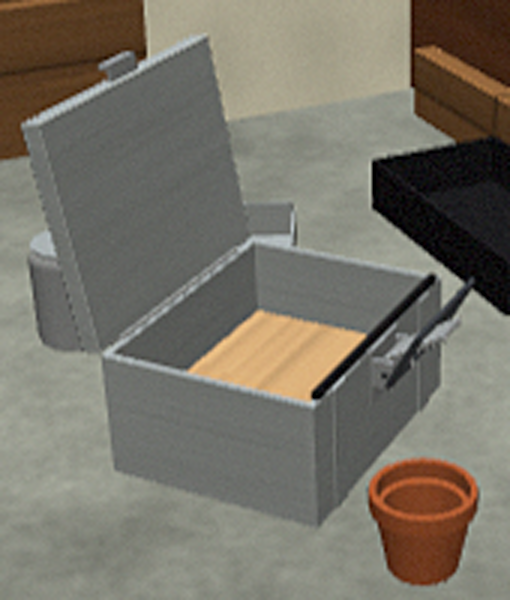

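The crops show the rim's outer corners, the hinge on the left, and the latch lever with its loop leaning out. I'll fit the box pose and the lid and lever angles from these corners.

```bash
cat >> h.py <<'E'
def bx(q,p):  # box->world
    c,s=np.cos(q[2]),np.sin(q[2]); p=np.atleast_2d(p).astype(float)
    return np.c_[q[0]+c*p[:,0]-s*p[:,1], q[1]+s*p[:,0]+c*p[:,1], p[:,2]]
def lidp(a,p): # p: (dist from hinge along lid, y, height off underside) -> box
    return np.array([.095-p[0]*np.cos(a)+p[2]*np.sin(a)*1, p[1], .111+p[0]*np.sin(a)+p[2]*np.cos(a)])
def loopbar(lv,lp,y=0):
    ax=np.array([-.108-.02*np.sin(lv),y,.09+.02*np.cos(lv)]); l=lv-lp-.5
    return ax+.053*np.array([-np.sin(l),0,np.cos(l)])
E
python3 - <<'E'
from h import *
from scipy.optimize import least_squares as LS
T=load('top0');S=load('side0')
t=lambda x,y:(180+(x+.5)/4-.5,180+(y+.5)/4-.5); d=lambda x,y:(195+(x+.5)/3-.5,120+(y+.5)/3-.5)
f,h=-.095,.095
L=[(T,t(398,85),(f,-.12,.11)),(T,t(588,388),(f,.12,.11)),(T,t(330,547),(h,.12,.11)),(T,t(147,230),(h,-.12,.11)),
(S,d(322,403),(f,.12,.11)),(S,d(320,525),(f,.12,0)),(S,d(107,352),(h,.12,.11)),(S,d(117,470),(h,.12,0)),(S,d(440,276),(f,-.12,.11))]
r=lambda q:np.concatenate([proj(c,bx(q,p)[0])-uv for c,uv,p in L])
o=LS(r,[.6,.1,1.0],loss='soft_l1'); q=o.x; print(q,np.degrees(q[2])); print(r(q).reshape(-1,2).round(1))
np.save('box.npy',q)
K=[(T,t(33,187),(.19,-.12,0)),(T,t(245,552),(.19,.12,0)),(T,t(210,566),(.19,.12,.018)),(S,d(25,124),(.19,.12,.018)),(S,d(45,118),(.19,.12,0)),(S,d(208,37),(.19,-.12,0))]
r2=lambda a:np.concatenate([proj(c,bx(q,lidp(a[0],p))[0])-uv for c,uv,p in K])
o=LS(r2,[1.6],loss='soft_l1');print('lid',o.x,r2(o.x).reshape(-1,2).round(1))
B=[(T,t(525,105),-.052),(T,t(612,243),.052)]
r3=lambda a:np.concatenate([proj(c,bx(q,loopbar(a[0],0,y))[0])-uv for c,uv,y in B])
o=LS(r3,[1.],loss='soft_l1');print('lever',o.x,r3(o.x).reshape(-1,2).round(1), bx(q,loopbar(o.x[0],0)))
for n,uv in (('smallpot',(358,263)),):print(n,atz(T,*uv,.07))
print(bx(q,[(0,0,0),(-.2,0,0),(.2,0,0)]))
E
```

```text
[0.52712973 0.110533   2.24741741] 128.76753225928707
[[-0.3 -2.2]
 [ 1.  -0.4]
 [ 0.9 -0.3]
 [-1.1 -1. ]
 [-2.   0.8]
 [ 0.   0.4]
 [-1.8  0.6]
 [-0.6 -0. ]
 [ 0.5 -0.7]]
lid [1.7386167] [[-0.5 -1.8]
 [ 1.  -0.5]
 [ 2.8  0.5]
 [-1.6 -0.6]
 [-1.9  1.2]
 [-0.4 -1.7]]
lever [1.00759654] [[-0.3 -0.6]
 [-0.2 -1. ]] [[ 0.62147556 -0.0069458   0.1469954 ]]
smallpot [ 0.54347906 -0.11367107  0.07      ]
[[ 0.52712973  0.110533    0.        ]
 [ 0.65236215 -0.04540558  0.        ]
 [ 0.40189732  0.26647159  0.        ]]
```

Box pose: (0.527, 0.111), yaw 128.8°. Lid 1.74 rad, lever 1.01 rad; residuals are 1–2 px and consistent with the sizes given. Next is a helper that turns a world target into move rows.

```bash
cat >> h.py <<'E'
Q=np.load('box.npy') if __import__('os').path.exists('box.npy') else None
def tool():
    o=get_obs(); return o, R.from_euler('xyz',o['orientation'],degrees=True).as_matrix()
def plan(way, step=60):
    """way: list of (xyz world, tool-z yaw deg or None); prints simulated rows: dx dy dz turn"""
    o,M=tool(); p=o['tool_pos'].copy(); yz=np.degrees(np.arctan2(M[1,2],M[0,2]))
    print('t',round(o['clock'],2),'pos',p.round(4),'zyaw',round(yz,1),'J',o['joint_pos'].round(0),'F',o['force'].round(1),'open',round(o['opening'],4), 'tilt',np.degrees(np.arccos(-M[2,0])).round(2),'box',(bx2(p)).round(4))
    for t,y in way:
        t=np.array(t,float); d=0 if y is None else (y-yz+180)%360-180
        n=int(max(np.ceil(np.linalg.norm(t-p)/.001/step),np.ceil(abs(d)/10.5),1)); rows=[]
        for i in range(n):
            s=M.T@((t-p)/(n-i))*1000; rows.append([*s.round(1),round(-d/n,1)])
            p=p+M@s/1000; M=R.from_euler('z',d/n,degrees=True).as_matrix()@M
        yz+=d; print(n,rows)
def bx2(p):
    c,s=np.cos(Q[2]),np.sin(Q[2]); d=np.array(p[:2])-Q[:2]; return np.array([c*d[0]+s*d[1],-s*d[0]+c*d[1],p[2]])
def B(x,y,z): return bx(Q,(x,y,z))[0]
E
python3 - <<'E'
from h import *
g=np.array([.5366,-.3661])-.0225*np.array([.959,-.2833])
print(g)
plan([((g[0],g[1],.19),73.5),((g[0],g[1],.004),None)])
plan([((g[0],g[1],.19),-106.5),((g[0],g[1],.004),None)])
E
```

```text
[ 0.5150225  -0.35972575]
t 0.1 pos [0.278  0.6146 0.1893] zyaw -114.3 J [ 82.  21.   1.  -0. -70. -17.] F [ 0.7  1.  -0.7] open 0.0876 tilt 0.08 box [ 0.549  -0.1214  0.1893]
17 [[np.float64(0.0), np.float64(36.3), np.float64(46.5), np.float64(10.1)], [np.float64(0.0), np.float64(43.9), np.float64(39.4), np.float64(10.1)], [np.float64(0.0), np.float64(50.2), np.float64(31.0), np.float64(10.1)], [np.float64(-0.0), np.float64(54.8), np.float64(21.7), np.float64(10.1)], [np.float64(-0.0), np.float64(57.8), np.float64(11.7), np.float64(10.1)], [np.float64(-0.0), np.float64(59.0), np.float64(1.4), np.float64(10.1)], [np.float64(-0.0), np.float64(58.3), np.float64(-9.0), np.float64(10.1)], [np.float64(-0.1), np.float64(55.8), np.float64(-19.1), np.float64(10.1)], [np.float64(-0.1), np.float64(51.6), np.float64(-28.6), np.float64(10.1)], [np.float64(-0.1), np.float64(45.7), np.float64(-37.2), np.float64(10.1)], [np.float64(-0.1), np.float64(38.5), np.float64(-44.7), np.float64(10.1)], [np.float64(-0.1), np.float64(30.0), np.float64(-50.8), np.float64(10.1)], [np.float64(-0.1), np.float64(2
[... 1533 characters left out ...]
float64(-0.5)], [np.float64(0.0), np.float64(32.1), np.float64(49.5), np.float64(-0.5)], [np.float64(0.0), np.float64(31.7), np.float64(49.8), np.float64(-0.5)], [np.float64(0.0), np.float64(31.3), np.float64(50.0), np.float64(-0.5)], [np.float64(0.0), np.float64(30.9), np.float64(50.3), np.float64(-0.5)], [np.float64(0.0), np.float64(30.5), np.float64(50.5), np.float64(-0.5)], [np.float64(0.0), np.float64(30.1), np.float64(50.8), np.float64(-0.5)]]
4 [[np.float64(46.5), np.float64(-0.0), np.float64(-0.1), 0.0], [np.float64(46.5), np.float64(-0.0), np.float64(-0.1), 0.0], [np.float64(46.5), np.float64(-0.0), np.float64(-0.1), 0.0], [np.float64(46.5), np.float64(-0.0), np.float64(-0.1), 0.0]]
```

Request:
arm_command(commands=[-55,0,0,0,100,-55,0,0,0,100,-55,20,20,0,100,0,36,47,-0.5,100,0,36,47,-0.5,100])

```text
clock: 0.72
tool_pos: [0.3148, 0.4719, 0.3545]
orientation: [10.1, 89.3, -103.1]
force: [1.4, 0.5, 0.6]
opening: 0.0873
```

Request:
arm_command(commands=[0,36,48,-0.5,100,0,35,48,-0.5,100,0,35,48,-0.5,100,0,34,48,-0.5,100,0,34,48,-0.5,100])

```text
clock: 1.35
tool_pos: [0.3856, 0.174, 0.3571]
orientation: [6.6, 89.3, -103.8]
force: [1.9, 0.7, -0.2]
opening: 0.0874
```

Request:
arm_command(commands=[0,34,48,-0.5,100,0,34,48,-0.5,100,0,33,48,-0.5,100,0,33,48,-0.5,100,0,33,48,-0.5,100])

```text
clock: 1.98
tool_pos: [0.4629, -0.1175, 0.3603]
orientation: [15.7, 89.5, -92.0]
force: [0.2, 0.0, 0.6]
opening: 0.0877
```

```bash
sed -i 's/s.round(1),round(-d\/n,1)/(float(v) for v in s.round(1)),float(round(-d\/n,1))/' h.py
python3 - <<'E'
from h import *
plan([((.515,-.3597,.12),-106.5),((.515,-.3597,.004),None)])
E
```

```text
t 1.98 pos [ 0.4629 -0.1175  0.3603] zyaw -107.7 J [ 10.  -3.  -6.   1. -87.  62.] F [0.2 0.  0.6] open 0.0877 tilt 0.51 box [-0.1375  0.1929  0.3603]
6 [[40.4, 20.5, 35.5, -0.2], [40.4, 20.3, 35.5, -0.2], [40.4, 20.2, 35.6, -0.2], [40.4, 20.1, 35.7, -0.2], [40.4, 20.0, 35.8, -0.2], [40.4, 19.8, 35.8, -0.2]]
2 [[58.0, -0.1, -0.5, 0.0], [58.0, -0.1, -0.5, 0.0]]
```

Request:
arm_command(commands=[40,20,36,-0.2,75,40,20,36,-0.2,75,40,20,36,-0.2,75,40,20,36,-0.2,75,40,20,36,-0.2,75])

```text
clock: 2.6
tool_pos: [0.5066, -0.3298, 0.1585]
orientation: [47.8, 89.4, -59.0]
force: [0.8, -0.1, 0.3]
opening: 0.0658
```

Request:
arm_command(commands=[20,18,33,0,75,0,0,0,0,75])

```text
clock: 2.85
tool_pos: [0.5115, -0.3691, 0.1322]
orientation: [-14.3, 89.6, -121.3]
force: [0.1, 0.0, 0.3]
opening: 0.0656
```

Run:
```python
from h import *
snap('top','top1')
plan([((.515,-.3597,.07),-106.5),((.515,-.3597,.004),None)])
t=cv2.imread('pics/top1.png'); cv2.imwrite('pics/c3.png',cv2.resize(t[220:340,380:520],None,fx=4,fy=4,interpolation=cv2.INTER_CUBIC))
S=load('top1')
for z in(0.004,.1):print(proj(S,(get_obs()['tool_pos'][0],get_obs()['tool_pos'][1],z)))
```

```text
t 2.9 pos [ 0.5117 -0.3683  0.1332] zyaw -107.0 J [-18.  19. -10.   0. -61.  91.] F [-0.3  0.8 -0.7] open 0.0657 tilt 0.34 box [-0.3637  0.3118  0.1332]
2 [[31.6, 0.3, -4.8, -0.2], [31.6, 0.3, -4.8, -0.2]]
2 [[33.0, 0.0, -0.2, 0.0], [33.0, 0.0, -0.2, 0.0]]
[447.9731619  289.83278464]
[457.13881792 285.11100841]
```

View pics/c3.png

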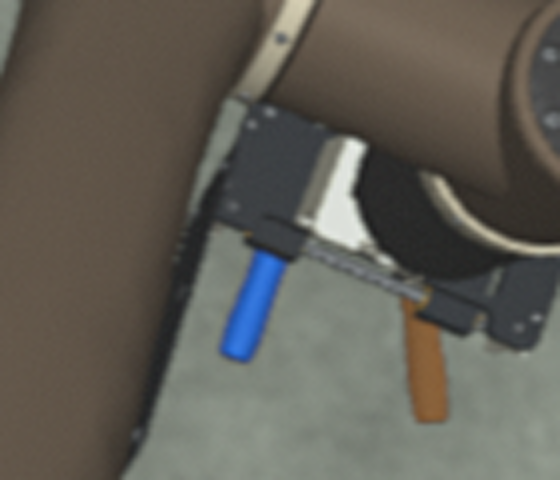

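The view is mostly hidden by the arm, but parallax puts the jaws where the estimate says. I'll descend and grip.

Request:
arm_command(commands=[32,0,-5,-0.2,75,32,0,-5,-0.2,75,33,0,0,0,75,28,0,0,0,75,0,0,0,0,75])

```text
clock: 3.52
tool_pos: [0.5176, -0.3563, 0.0106]
orientation: [49.8, 89.4, -56.5]
force: [0.4, -0.6, 1.3]
opening: 0.0657
```

Run:
```python
from h import *
plan([((.515,-.3597,.004),-106.5)])
s=snap('side','side2'); cv2.imwrite('pics/c4.png',cv2.resize(s['frame'][260:460,290:490],None,fx=3,fy=3,interpolation=cv2.INTER_CUBIC))
```

```text
t 3.52 pos [ 0.5176 -0.3563  0.0106] zyaw -106.4 J [-17.  25. -18.   0. -46.  90.] F [ 0.4 -0.6  1.3] open 0.0657 tilt 0.56 box [-0.358   0.2997  0.0106]
1 [[6.6, -1.6, 4.0, 0.1]]
```

View pics/c4.png

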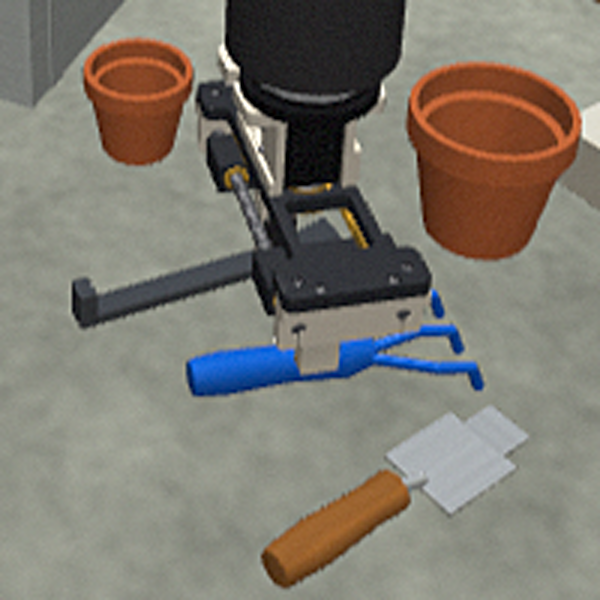

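The fingers straddle the handle, with the near finger at crop (320,350). Nothing else is touched. I'll go down the rest and close.

Request:
arm_command(commands=[6,-2,3,0,75,1,0,0,0,0,0,0,0,0,0,0,0,0,0,0,0,0,0,0,0])

```text
clock: 4.2
tool_pos: [0.5189, -0.3601, 0.0099]
orientation: [67.4, 88.9, -38.9]
force: [0.7, -0.2, -0.0]
opening: 0.0314
```

Request:
arm_command(commands=[0,0,0,0,0,-30,0,0,0,0,-50,0,0,0,0,-50,0,0,0,0,-50,0,0,0,0])

```text
clock: 4.82
tool_pos: [0.5132, -0.3568, 0.1895]
orientation: [45.6, 89.5, -60.7]
force: [1.2, -0.7, 0.2]
opening: 0.0002
```

Run:
```python
from h import *
t=B(-.012,.02,.22)
plan([(t,-51.2),(B(-.012,.02,.056),-51.2)],50)
```

```text
t 4.83 pos [ 0.5132 -0.3568  0.1895] zyaw -106.3 J [-17.  16.  -7.   0. -67.  90.] F [ 1.2 -0.7  0.2] open 0.0002 tilt 0.53 box [-0.3557  0.3035  0.1895]
9 [[-3.8, -13.3, -47.7, -6.1], [-3.8, -8.1, -48.8, -6.1], [-3.7, -2.8, -49.4, -6.1], [-3.7, 2.4, -49.4, -6.1], [-3.7, 7.7, -48.9, -6.1], [-3.6, 12.9, -47.8, -6.1], [-3.6, 17.9, -46.1, -6.1], [-3.5, 22.7, -44.0, -6.1], [-3.5, 27.3, -41.3, -6.1]]
4 [[41.0, -0.3, -0.3, -0.0], [41.0, -0.3, -0.3, -0.0], [41.0, -0.3, -0.3, -0.0], [41.0, -0.3, -0.3, -0.0]]
```

The grasp failed: the TCP was 6 mm too high and I lifted too soon. I'll look at the handle again.

Run:
```python
from h import *
s=snap('side','side3'); t=s['frame']; S=load('side3')
m=((t[:,:,0].astype(int)-t[:,:,2])>60); m[:, :330]=0; m[:340]=0; m[:,460:]=0
ys,xs=np.nonzero(m); a=cv2.imread('pics/side0.png'); m0=((a[:,:,0].astype(int)-a[:,:,2])>60); m0[:, :330]=0; m0[:340]=0; m0[:,460:]=0; y0,x0=np.nonzero(m0)
print(xs.min(),xs.max(),ys.min(),ys.max(),xs.mean(),ys.mean(),len(xs)); print(x0.min(),x0.max(),y0.min(),y0.max(),x0.mean(),y0.mean(),len(x0))
P=np.array([atz(S,x,y,.014)[:2] for x,y in zip(x0,y0)]);print(P.mean(0))
P=np.array([atz(S,x,y,.014)[:2] for x,y in zip(xs,ys)]);print(P.mean(0), cv2.fitLine(P.astype(np.float32),cv2.DIST_HUBER,0,.01,.01).ravel())
print(get_obs()['tool_pos'],get_obs()['orientation'])
```

```text
352 450 356 391 397.9853539462978 377.90561432058587 1229
352 450 356 391 398.0543390105434 377.9221411192214 1233
[ 0.5380499  -0.36671108]
[ 0.53796855 -0.3666213 ] [ 0.974691   -0.22355655  0.5379686  -0.36662132]
[ 0.51624341 -0.35896372  0.19771812] [ 60.67404191  88.90038999 -45.58347154]
```

It hasn't moved. I'll retry lower and hold longer.

Request:
arm_command(commands=[35,0,0,0,65,35,0,0,0,65,0,0,0,0,65,0,0,0,0,65,0,0,0,0,65])

```text
clock: 5.5
tool_pos: [0.5202, -0.3613, 0.1322]
orientation: [68.0, 88.4, -38.2]
force: [-0.3, 0.5, 0.2]
opening: 0.0448
```

Run:
```python
from h import *
plan([((.5155,-.36,.003),-106.0)])
```

```text
t 5.5 pos [ 0.5202 -0.3613  0.1322] zyaw -106.2 J [-17.  18. -11.   1. -59.  90.] F [-0.3  0.5  0.2] open 0.0448 tilt 1.61 box [-0.3636  0.3008  0.1322]
3 [[43.0, -2.8, -0.4, -0.1], [43.0, -2.8, -0.4, -0.1], [43.0, -2.8, -0.4, -0.1]]
```

Request:
arm_command(commands=[43,-3,0,0,65,43,-3,0,0,65,36,-3,0,0,65,0,0,0,0,65])

```text
clock: 6.0
tool_pos: [0.5188, -0.3629, 0.013]
orientation: [71.7, 87.8, -34.5]
force: [-0.6, -0.7, -0.1]
opening: 0.057
```

Run:
```python
from h import *
plan([((.5155,-.36,.003),-106.0)])
```

```text
t 6.0 pos [ 0.5188 -0.3629  0.013 ] zyaw -106.2 J [-17.  25. -19.   1. -44.  90.] F [-0.6 -0.7 -0.1] open 0.057 tilt 2.18 box [-0.364   0.3029  0.013 ]
1 [[9.8, -4.4, -2.0, -0.2]]
```

Request:
arm_command(commands=[10,-4,-2,0,65,2,0,0,0,0,0,0,0,0,0,0,0,0,0,0,0,0,0,0,0])

```text
clock: 6.62
tool_pos: [0.5201, -0.3616, 0.0064]
orientation: [73.8, 87.3, -32.3]
force: [-0.9, -0.2, 0.4]
opening: 0.0228
```

Request:
arm_command(commands=[0,0,0,0,0,0,0,0,0,0,0,0,0,0,0,0,0,0,0,0,0,0,0,0,0])

```text
clock: 7.25
tool_pos: [0.5201, -0.3617, 0.0066]
orientation: [73.9, 87.3, -32.2]
force: [0.4, -0.3, 0.3]
opening: -0.0002
```

Run:
```python
from h import *
plan([])
```

```text
t 7.25 pos [ 0.5201 -0.3617  0.0066] zyaw -106.1 J [-17.  25. -20.   1. -43.  90.] F [ 0.4 -0.3  0.3] open -0.0002 tilt 2.7 box [-0.3638  0.3011  0.0066]
```

Run:
```python
from h import *
s=snap('side','side4'); cv2.imwrite('pics/c5.png',cv2.resize(s['frame'][310:430,330:480],None,fx=5,fy=5,interpolation=cv2.INTER_CUBIC))
o=get_obs()['tool_pos']; S=load('side4')
p=proj(S,o); print(p,(p-[330,310])*5)
```

```text
[388.19134074 382.16268622] [290.95670372 360.81343108]
```

View pics/c5.png

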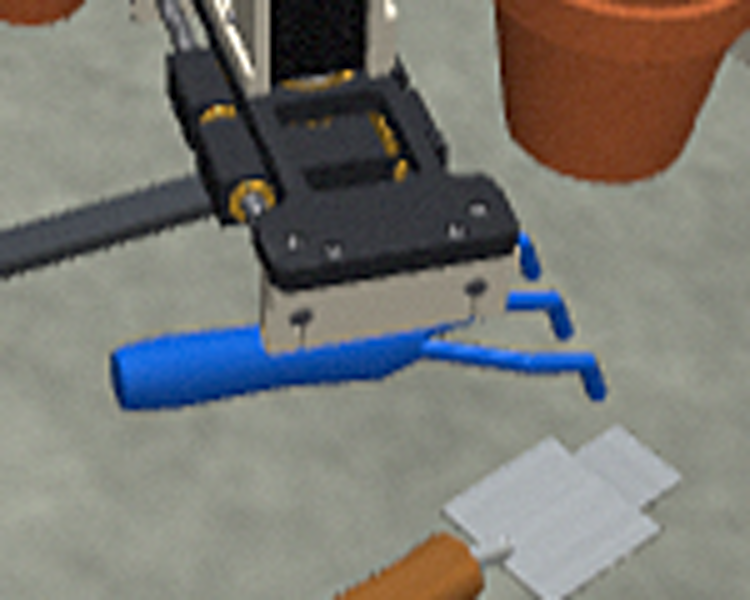

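The closed fingers stand behind the handle, as seen from the side camera. So the camera and arm positions disagree here. I'll check the predicted finger tips against the earlier side view, and test for lens distortion using straight edges.

Run:
```python
from h import *
S=load('side2')
M=R.from_euler('xyz',[49.8,89.4,-56.5],degrees=True).as_matrix(); p=np.array([.5176,-.3563,.0106])
for k in (.033,.054):
  for y in (-.0095,.0095):
    for z in(1,-1):
      uv=proj(S,p+M@[0,y,z*k]); print(k,y,z,uv.round(1),((uv-[290,260])*3).round(0))
print('campos',ray(S,320,240)[0], ray(load('top0'),320,240)[0])
# straightness: edges far out in top0: print wood beam lower edge points
T=cv2.imread('pics/top0.png'); g=cv2.cvtColor(T,cv2.COLOR_BGR2GRAY)
Y=[]
for x in list(range(290,600,30)):
    r=63+(x-70)*60/536.; hsv=T[int(r)-5:int(r)+45,x].astype(int); d=hsv[:,2]-hsv[:,0]; # brown -> grey transition
    i=np.where(d>25)[0].max(); Y.append((x,int(r)-5+i))
Y=np.array(Y); c=np.polyfit(Y[:,0],Y[:,1],1); print((Y[:,1]-np.polyval(c,Y[:,0])).round(1),Y.tolist())
```

```text
0.033 -0.0095 1 [385.7 393.4] [287. 400.]
0.033 -0.0095 -1 [375.5 367. ] [257. 321.]
0.033 0.0095 1 [396.1 391.9] [318. 396.]
0.033 0.0095 -1 [385.3 365.6] [286. 317.]
0.054 -0.0095 1 [389.3 402.6] [298. 428.]
0.054 -0.0095 -1 [372.5 359.2] [248. 298.]
0.054 0.0095 1 [399.9 401. ] [330. 423.]
0.054 0.0095 -1 [382.1 357.9] [276. 294.]
campos [ 0.13026837 -0.88182983  0.66919633] [ 0.28726437 -0.03146594  1.45299584]
[  6.5   2.6   1.7  -1.2  -3.2  -6.1  -9.  -10.9   9.1   6.2   4.3] [[290, 108], [320, 110], [350, 115], [380, 118], [410, 122], [440, 125], [470, 128], [500, 132], [530, 158], [560, 161], [590, 165]]
```

Run:
```python
from h import *
S=load('side0');T=load('top0')
M=R.from_euler('xyz',[5.19,89.9,-109.16],degrees=True).as_matrix(); p=np.array([.278,.6146,.1893])
for n,C in(('side',S),('top',T)):
  for k in (-.044,.044,-.065,.065): print(n,k,proj(C,p+M@[0,0,k]).round(1),'plate',proj(C,p+M@[-.066,0,k]).round(1))
a=cv2.imread('pics/side0.png')[70:220,80:230]; b=cv2.imread('pics/top0.png')[280:380,0:120]
c=np.zeros((600,800,3),np.uint8); c[:450,:450]=cv2.resize(a,(450,450),interpolation=cv2.INTER_CUBIC); c[:291,450:800]=cv2.resize(b,(350,291),interpolation=cv2.INTER_CUBIC)
# current side, larger crop underneath
d=cv2.imread('pics/side4.png')[250:400,330:450]; c[300:600,460:700]=cv2.resize(d,(240,300),interpolation=cv2.INTER_CUBIC)
cv2.imwrite('pics/c6.png',c)
```

```text
side -0.044 [150.1 144.7] plate [146.2 123.7]
side 0.044 [142.1 154.2] plate [137.8 132.4]
side -0.065 [151.9 142.5] plate [148.1 121.8]
side 0.065 [140.  156.7] plate [135.6 134.6]
top -0.044 [ 23.7 318.4] plate [  7.8 316.2]
top 0.044 [ 54.  338.2] plate [ 39.7 337.1]
top -0.065 [ 16.6 313.7] plate [3.000e-01 3.113e+02]
top 0.065 [ 61.3 343. ] plate [ 47.4 342.1]
```

View pics/c6.png

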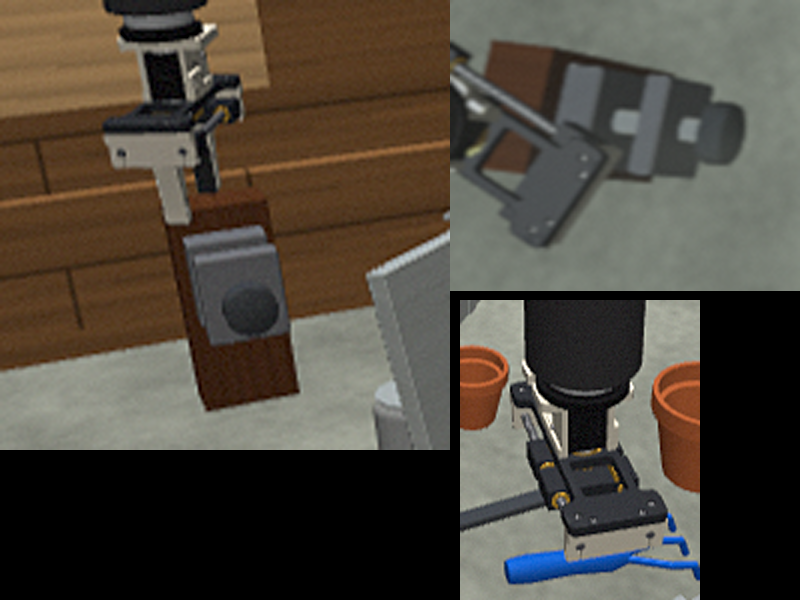

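The visible finger tips sit about 11–19 px above where the reported TCP projects. I'll check the camera-to-robot frame at the base, and probe downward to test the height.

Run:
```python
from h import *
for n in('side0','top0'):
  S=load(n); print(n,[proj(S,p).round(1).tolist() for p in((0,0,0),(0,0,.2),(.1,0,0),(0,.1,0))])
```

```text
side0 [[70.9, 350.4], [41.9, 267.0], [122.8, 335.6], [69.1, 322.0]]
top0 [[289.0, 471.3], [284.6, 490.2], [294.1, 430.4], [250.1, 466.3]]
```

Request:
arm_command(commands=[5,0,0,0,0,5,0,0,0,0,0,0,0,0,0])

```text
clock: 7.68
tool_pos: [0.5204, -0.3618, -0.0044]
orientation: [73.8, 87.3, -32.3]
force: [0.3, 0.0, 0.1]
opening: 0.0009
```

Request:
arm_command(commands=[6,0,0,0,0,6,0,0,0,0,6,0,0,0,0])

```text
clock: 8.05
tool_pos: [0.5214, -0.3628, -0.0118]
orientation: [71.0, 87.2, -34.8]
force: [-22.0, 22.1, 69.4]
opening: 0.0006
```

Request:
arm_command(commands=[-12,0,0,0,0,-50,0,0,0,20,-40,0,0,0,20])

```text
clock: 8.43
tool_pos: [0.5154, -0.3589, 0.091]
orientation: [69.9, 87.4, -36.0]
force: [0.9, 0.8, -0.8]
opening: 0.0138
```

Run:
```python
from h import *
plan([])
s=snap('side','side5'); t=snap('top','top5')
M=tool()[1]; p=get_obs()['tool_pos']
def mosaic():
    a=cv2.resize(s['frame'][250:400,320:470],(600,600),interpolation=cv2.INTER_CUBIC); return a
c=np.zeros((600,800,3),np.uint8); c[:,:520]=mosaic()[:,:520]
c[:420,520:800]=cv2.resize(t['frame'][235:340,425:495],(280,420),interpolation=cv2.INTER_CUBIC)
cv2.imwrite('pics/c7.png',c)
h=get_obs()['opening']/2
for n,C in(('side',s),('top',t)):
  for k in(-h-.021,0,h+.021): print(n,k,proj(C,p+M@[0,0,k]).round(1))
f=s['frame'];m=((f[:,:,0].astype(int)-f[:,:,2])>60);m[:,:330]=0;m[:340]=0;m[:,460:]=0;ys,xs=np.nonzero(m);print(xs.min(),xs.max(),ys.min(),ys.max(),xs.mean(),ys.mean(),len(xs))
```

```text
t 8.43 pos [ 0.5154 -0.3589  0.091 ] zyaw -105.9 J [-16.  19. -16.   1. -53.  90.] F [ 0.9  0.8 -0.8] open 0.0138 tilt 2.63 box [-0.3586  0.3031  0.091 ]
side -0.029261707928870014 [384.6 334.5]
side 0 [389.7 345.3]
side 0.029261707928870014 [395.  356.8]
top -0.029261707928870014 [442.7 278.3]
top 0 [453.5 282.6]
top 0.029261707928870014 [464.3 287. ]
352 450 356 391 398.06952303961197 377.9135004042037 1237
```

View pics/c7.png

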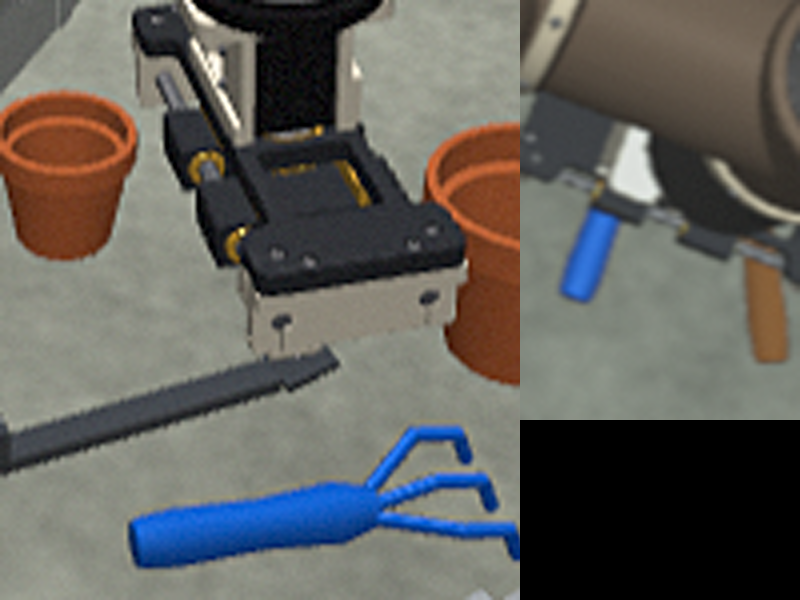

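The views suggest the real tip is above the reported one, because the contact may have been on top of the handle. I'll test it on clear slab short of the handle end.

Request:
arm_command(commands=[0,-55,16,0,0,0,-55,16,0,0,30,0,0,0,0,30,0,0,0,0,25,0,0,0,0])

```text
clock: 9.15
tool_pos: [0.4053, -0.3639, 0.0028]
orientation: [73.2, 86.6, -32.7]
force: [0.8, 0.3, -0.7]
opening: 0.0003
```

Request:
arm_command(commands=[6,0,0,0,0,6,0,0,0,0,0,0,0,0,0])

```text
clock: 9.52
tool_pos: [0.4048, -0.3639, -0.0114]
orientation: [72.5, 86.9, -33.4]
force: [0.1, -0.4, 0.2]
opening: 0.0
```

No contact at −0.011, so the earlier contact was indeed the handle top. I'll continue gently.

Request:
arm_command(commands=[5,0,0,0,0,5,0,0,0,0,0,0,0,0,0])

```text
clock: 9.9
tool_pos: [0.4065, -0.3646, -0.0205]
orientation: [72.9, 86.7, -32.9]
force: [-0.6, -0.4, 0.3]
opening: 0.0003
```

Request:
arm_command(commands=[5,0,0,0,0,0,0,0,0,0])

```text
clock: 10.15
tool_pos: [0.4069, -0.3648, -0.0256]
orientation: [73.0, 86.7, -32.8]
force: [0.1, -0.6, -0.9]
opening: 0.0008
```

Request:
arm_command(commands=[4,0,0,0,0,0,0,0,0,0])

```text
clock: 10.4
tool_pos: [0.4071, -0.365, -0.0299]
orientation: [73.0, 86.7, -32.8]
force: [0.3, -0.7, -0.6]
opening: 0.0006
```

Request:
arm_command(commands=[4,0,0,0,0,0,0,0,0,0])

```text
clock: 10.65
tool_pos: [0.4073, -0.3651, -0.0342]
orientation: [73.0, 86.7, -32.9]
force: [-0.0, 0.7, 0.2]
opening: 0.0008
```

Request:
arm_command(commands=[3,0,0,0,0,0,0,0,0,0])

```text
clock: 10.9
tool_pos: [0.4078, -0.3654, -0.0356]
orientation: [72.7, 86.6, -33.1]
force: [-0.9, 1.8, 1.5]
opening: 0.0006
```

Slab contact is at reported z = −0.0355, so the reported height reads 35 mm too low. I'll solve for any lateral offset from the finger tips seen earlier.

Run:
```python
from h import *
S=load('side0')
M0=R.from_euler('xyz',[5.19,89.9,-109.16],degrees=True).as_matrix(); p0=np.array([.278,.6146,.1893])
M1=R.from_euler('xyz',[49.8,89.4,-56.5],degrees=True).as_matrix(); p1=np.array([.5176,-.3563,.0106])
for kk in (0,.01,.021):
  L=[(p0,M0,.044+kk,(139,144)),(p0,M0,-.044-kk,(149.3,133.3)),(p1,M1,.033+kk,(396.5,383.))]
  from scipy.optimize import least_squares as LS
  r=lambda d:np.concatenate([proj(S,p+M@[0,0,k]+d)-uv for p,M,k,uv in L])
  o=LS(r,[0,0,.03]); r2=lambda d:np.r_[r(np.r_[d,.0355])]; o2=LS(r2,[0,0]); print(kk,o.x.round(4),o.fun.round(1),'|',o2.x.round(4),o2.fun.round(1))
plan([])
```

```text
0 [-0.0013 -0.0147  0.0379] [ 0.9 -0.7 -1.1  0.8  0.1 -0. ] | [-0.0004 -0.0124] [ 1.3 -0.2 -0.7  1.3 -0.3 -0. ]
0.01 [ 0.0014 -0.0041  0.036 ] [ 0.4 -0.1  0.3 -0.6 -0.4  0.4] | [ 0.0015 -0.0037] [ 0.5 -0.   0.3 -0.5 -0.5  0.4]
0.021 [0.0044 0.0076 0.0338] [-0.   0.5  1.7 -2.1 -0.9  0.9] | [0.0038 0.0061] [-0.3  0.1  1.5 -2.5 -0.6  0.9]
t 10.9 pos [ 0.4078 -0.3654 -0.0356] zyaw -105.8 J [-21.  22. -34.   1. -31.  94.] F [-0.9  1.8  1.5] open 0.0006 tilt 3.38 box [-0.2963  0.3911 -0.0356]
```

```bash
sed -i "s/p=o\['tool_pos'\].copy();/p=o['tool_pos']+[0,0,.0355];/" h.py
python3 - <<'E'
from h import *
plan([((.408,-.365,.07),None),((.515,-.36,.07),-106),((.515,-.36,.004),None)])
E
```

```text
t 10.9 pos [ 4.078e-01 -3.654e-01 -1.000e-04] zyaw -105.8 J [-21.  22. -34.   1. -31.  94.] F [-0.9  1.8  1.5] open 0.0006 tilt 3.38 box [-2.963e-01  3.911e-01 -1.000e-04]
2 [[-35.0, 2.0, 0.4, 0.0], [-35.0, 2.0, 0.4, 0.0]]
2 [[2.6, 50.7, -17.0, 0.1], [2.6, 50.7, -17.1, 0.1]]
2 [[32.9, -1.9, -0.6, 0.0], [32.9, -1.9, -0.6, 0.0]]
```

Request:
arm_command(commands=[-40,2,0,0,75,-35,2,0,0,75,0,51,-17,0,75,0,51,-17,0,75,0,0,0,0,75])

```text
clock: 11.52
tool_pos: [0.518, -0.3591, 0.0477]
orientation: [73.3, 86.5, -32.6]
force: [-0.7, 0.5, -0.7]
opening: 0.0449
```

Request:
arm_command(commands=[0,0,0,0,75,0,0,0,0,75,0,0,0,0,75])

```text
clock: 11.9
tool_pos: [0.5158, -0.3587, 0.0468]
orientation: [73.0, 86.7, -32.9]
force: [-0.1, -0.0, -0.3]
opening: 0.0655
```

Run:
```python
from h import *
plan([((.515,-.36,.003),-106)])
```

```text
t 11.9 pos [ 0.5158 -0.3587  0.0823] zyaw -105.9 J [-16.  21. -19.   1. -46.  90.] F [-0.1 -0.  -0.3] open 0.0655 tilt 3.33 box [-0.3588  0.3026  0.0823]
2 [[39.6, -2.4, 0.1, 0.0], [39.6, -2.4, 0.1, 0.0]]
```

Request:
arm_command(commands=[40,-3,0,0,75,38,-2,0,0,75,0,0,0,0,75])

```text
clock: 12.28
tool_pos: [0.5143, -0.3608, -0.0313]
orientation: [73.5, 86.5, -32.4]
force: [0.7, 0.6, -0.8]
opening: 0.0656
```

Request:
arm_command(commands=[0,0,0,0,0,0,0,0,0,0,0,0,0,0,0,0,0,0,0,0,0,0,0,0,0])

```text
clock: 12.9
tool_pos: [0.517, -0.3621, -0.0258]
orientation: [74.7, 86.1, -31.3]
force: [-0.0, -0.2, -0.7]
opening: 0.0228
```

Request:
arm_command(commands=[0,0,0,0,0,0,0,0,0,0,0,0,0,0,0])

```text
clock: 13.28
tool_pos: [0.517, -0.362, -0.0259]
orientation: [74.6, 86.1, -31.3]
force: [0.8, 0.0, 0.0]
opening: 0.0225
```

Gripped: the opening is steady at 22.5 mm. I'll lift it.

Request:
arm_command(commands=[-30,0,0,0,0,-55,0,0,0,0,-55,0,0,0,0,-55,0,0,0,0])

```text
clock: 13.78
tool_pos: [0.5017, -0.3535, 0.1673]
orientation: [72.0, 86.9, -34.0]
force: [0.6, -0.4, -1.2]
opening: 0.023
```

Run:
```python
from h import *
plan([(B(-.012,.02,.24),-51.2)],50)
print(tool()[1].round(3))
s=snap('side','side6')
f=s['frame'];m=((f[:,:,0].astype(int)-f[:,:,2])>60);m[:,:300]=0;m[:150]=0;m[:,480:]=0;ys,xs=np.nonzero(m);print(xs.min(),xs.max(),ys.min(),ys.max(),xs.mean(),ys.mean(),len(xs))
```

```text
t 13.78 pos [ 0.5017 -0.3535  0.2028] zyaw -106.0 J [-16.  14. -13.   1. -61.  90.] F [ 0.6 -0.4 -1.2] open 0.023 tilt 3.1 box [-0.3459  0.3104  0.2028]
9 [[-5.5, -11.4, -47.7, -6.1], [-5.3, -6.3, -48.7, -6.1], [-5.0, -1.1, -49.1, -6.1], [-4.8, 4.1, -48.9, -6.1], [-4.5, 9.3, -48.3, -6.1], [-4.2, 14.3, -47.0, -6.1], [-3.9, 19.3, -45.3, -6.1], [-3.6, 24.0, -43.0, -6.1], [-3.4, 28.4, -40.2, -6.1]]
[[ 0.045  0.96  -0.276]
 [-0.03  -0.275 -0.961]
 [-0.999  0.052  0.017]]
345 455 271 304 394.4768361581921 293.4124293785311 885
```

The cultivator is up with the gripper: its blue pixels moved from row 378 to row 293. I'll carry it to the box.

Request:
arm_command(commands=[-6,-11,-48,-6.1,0,-5,-6,-49,-6.1,0,-5,-1,-49,-6.1,0,-5,4,-49,-6.1,0,-5,9,-48,-6.1,0])

```text
clock: 14.45
tool_pos: [0.514, -0.1058, 0.1955]
orientation: [42.9, 86.0, -32.0]
force: [0.7, 0.3, -0.4]
opening: 0.0226
```

Request:
arm_command(commands=[-4,14,-47,-6.1,0,-4,19,-45,-6.1,0,-4,24,-43,-6.1,0,-3,28,-40,-6.1,0,0,0,0,0,0])

```text
clock: 15.08
tool_pos: [0.5162, 0.1, 0.2029]
orientation: [18.6, 86.0, -30.7]
force: [0.0, 0.3, -1.3]
opening: 0.023
```

Run:
```python
from h import *
plan([(B(-.012,.02,.15),-51.2),(B(-.012,.02,.062),-51.2)],50)
print(tool()[1].round(3))
```

```text
t 15.07 pos [0.5162 0.1    0.2384] zyaw -49.4 J [ 35.   4. -21.   4. -64.  94.] F [ 0.   0.3 -1.3] open 0.023 tilt 3.97 box [-0.0013  0.0151  0.2384]
2 [[44.4, -3.6, 2.3, 0.9], [44.4, -3.5, 2.4, 0.9]]
2 [[43.9, -1.0, -2.9, -0.0], [43.9, -1.0, -2.9, -0.0]]
[[ 0.06   0.758  0.65 ]
 [-0.035  0.652 -0.757]
 [-0.998  0.022  0.066]]
```

Request:
arm_command(commands=[44,-3,3,0.9,0,44,-3,3,0.9,0,40,-2,-2,0,0,30,0,-2,0,0,0,0,0,0,0])

```text
clock: 15.7
tool_pos: [0.5206, 0.0863, 0.041]
orientation: [21.4, 86.0, -29.9]
force: [-0.5, -1.0, 0.1]
opening: 0.0228
```

Run:
```python
from h import *
plan([(B(-.012,.02,.062),-51.2)],50)
```

```text
t 15.7 pos [0.5206 0.0863 0.0765] zyaw -51.4 J [ 34.  14. -34.   5. -41.  91.] F [-0.5 -1.   0.1] open 0.0228 tilt 3.99 box [-0.0148  0.0203  0.0765]
1 [[14.3, -0.0, -3.8, -0.2]]
```

Request:
arm_command(commands=[13,0,-3,0,0,0,0,0,0,0])

```text
clock: 15.95
tool_pos: [0.5205, 0.0883, 0.0288]
orientation: [23.0, 85.9, -28.4]
force: [-0.1, -0.4, -1.4]
opening: 0.0231
```

Request:
arm_command(commands=[0,0,0,0,55,0,0,0,0,55,0,0,0,0,55,-10,0,0,0,55,-40,0,0,0,55])

```text
clock: 16.58
tool_pos: [0.5174, 0.0901, 0.0808]
orientation: [22.7, 85.9, -28.6]
force: [0.7, 0.6, -0.0]
opening: 0.0481
```

Request:
arm_command(commands=[-55,0,0,0,40,-55,0,0,0,20,-55,0,0,0,0,-55,0,0,0,0,-30,0,0,0,0])

```text
clock: 17.2
tool_pos: [0.4996, 0.0978, 0.3438]
orientation: [26.3, 85.8, -25.0]
force: [0.4, 0.0, -1.4]
opening: 0.0041
```

Run:
```python
from h import *
s=snap('side','side7'); t=snap('top','top7')
c=np.zeros((600,800,3),np.uint8); c[:,:440]=cv2.resize(s['frame'][120:320,195:342],(440,600),interpolation=cv2.INTER_CUBIC)
c[:480,440:800]=cv2.resize(t['frame'][190:330,210:330],(360,480),interpolation=cv2.INTER_CUBIC)
cv2.imwrite('pics/c8.png',c)
plan([(B(.175,0,.39),-141.2)],50)
print(tool()[1].round(3))
```

```text
t 17.3 pos [0.5006 0.0981 0.3803] zyaw -51.4 J [ 36.  -2.  -8.   4. -81.  92.] F [ 0.5  0.  -0.9] open 0.001 tilt 4.33 box [0.0069 0.0284 0.3803]
9 [[-2.2, 3.2, -18.6, 10.0], [-2.3, -0.1, -18.8, 10.0], [-2.4, -3.4, -18.5, 10.0], [-2.5, -6.5, -17.6, 10.0], [-2.5, -9.5, -16.2, 10.0], [-2.5, -12.2, -14.3, 10.0], [-2.4, -14.5, -12.0, 10.0], [-2.3, -16.4, -9.3, 10.0], [-2.1, -17.8, -6.3, 10.0]]
[[ 0.069  0.779  0.623]
 [-0.03   0.626 -0.779]
 [-0.997  0.036  0.067]]
```

View pics/c8.png

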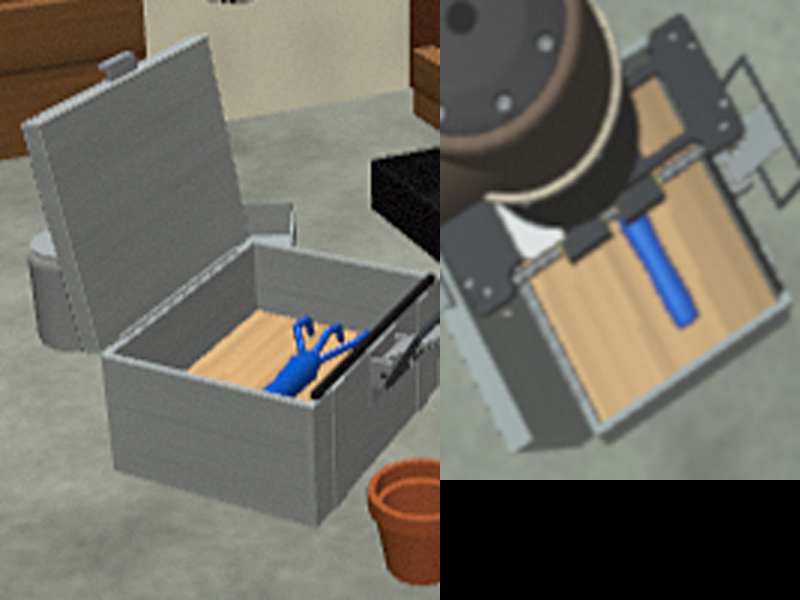

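The cultivator lies in the box, with its handle toward +y and the prongs in view; the lid and latch are untouched. Next I'll turn the tool and go behind the lid.

Request:
arm_command(commands=[-3,3,-19,10,0,-2,0,-19,10,0,-2,-3,-19,10,0,-2,-6,-18,10,0,-2,-9,-16,10,0])

```text
clock: 17.92
tool_pos: [0.4527, 0.1825, 0.351]
orientation: [80.3, 85.7, -22.6]
force: [0.1, -0.6, 0.1]
opening: 0.0004
```

Request:
arm_command(commands=[-2,-12,-14,10,0,-2,-14,-12,10,0,-2,-16,-9,10,0,-2,-18,-6,10,0,0,0,0,0,0])

```text
clock: 18.55
tool_pos: [0.4148, 0.2499, 0.3544]
orientation: [120.7, 85.8, -23.6]
force: [-0.6, 0.2, -0.3]
opening: 0.0007
```

Run:
```python
from h import *
plan([(B(.18,0,.37),-141.2),(B(.18,0,.275),-141.2)],50)
print(tool()[1].round(3))
```

```text
t 18.55 pos [0.4148 0.2499 0.3899] zyaw -144.2 J [ 58.  -3.  -9.   4. -84. -23.] F [-0.6  0.2 -0.3] open 0.0007 tilt 4.16 box [1.790e-01 3.000e-04 3.899e-01]
1 [[19.8, -2.3, 0.5, -3.0]]
2 [[47.4, -3.0, 1.8, -0.0], [47.4, -3.0, 1.8, -0.0]]
[[ 0.066  0.583 -0.81 ]
 [-0.029 -0.81  -0.585]
 [-0.997  0.062 -0.037]]
```

Request:
arm_command(commands=[40,-3,2,-3,0,40,-3,2,0,0,33,-2,2,0,0,0,0,0,0,0])

```text
clock: 19.05
tool_pos: [0.4126, 0.2472, 0.2387]
orientation: [117.4, 85.8, -22.9]
force: [-0.6, -0.5, 1.0]
opening: 0.0002
```

```bash
cat >> h.py <<'E'
def arc(a,r=.168,y=0):
    P=lidp(a,(r,y,.018)); return B(P[0]+.0095,P[1],P[2])
E
python3 - <<'E'
from h import *
plan([(arc(a),-141.2) for a in (1.7,1.5,1.3,1.1,.9,.7)])
E
```

```text
t 19.05 pos [0.4126 0.2472 0.2742] zyaw -140.3 J [ 58.  -2. -22.   4. -69. -20.] F [-0.6 -0.5  1. ] open 0.0002 tilt 4.16 box [0.1783 0.0037 0.2742]
1 [[1.2, 34.3, -3.1, 0.9]]
1 [[-2.4, 33.6, -0.1, -0.0]]
1 [[4.3, 33.5, 0.1, -0.0]]
1 [[10.9, 31.9, 0.3, -0.0]]
1 [[17.0, 29.1, 0.5, -0.0]]
1 [[22.4, 25.2, 0.7, -0.0]]
```

Request:
arm_command(commands=[1,20,-3,0.9,0,0,17,0,0,0,-2,17,0,0,0,0,17,0,0,0,2,17,0,0,0])

```text
clock: 19.68
tool_pos: [0.4732, 0.1811, 0.2514]
orientation: [123.5, 85.8, -17.1]
force: [-2.1, 2.5, -2.0]
opening: 0.0005
```

Run:
```python
from h import *
plan([(arc(a),-141.2) for a in (1.3,1.1,.9,.7,.5)])
```

```text
t 19.68 pos [0.4732 0.1811 0.2869] zyaw -140.5 J [ 47.  -0. -19.   4. -69.  -8.] F [-2.1  2.5 -2. ] open 0.0005 tilt 4.25 box [ 0.0888 -0.0021  0.2869]
1 [[9.8, 11.2, 2.6, 0.7]]
1 [[10.8, 32.0, 0.4, -0.0]]
1 [[16.9, 29.2, 0.6, -0.0]]
1 [[22.4, 25.2, 0.9, -0.0]]
1 [[26.9, 20.3, 1.1, -0.0]]
```

Contact is at about 4 N and the lid follows. I'll continue along the arc.

Request:
arm_command(commands=[10,11,2,0.7,0,11,30,0,0,0,17,29,0,0,0,20,25,0,0,0,0,0,0,0,0])

```text
clock: 20.3
tool_pos: [0.5388, 0.1018, 0.2021]
orientation: [127.4, 85.6, -13.7]
force: [0.1, -0.2, 1.0]
opening: 0.0006
```

Run:
```python
from h import *
plan([(arc(a),-141.2) for a in (.7,.5,.3,.15,.03)])
```

```text
t 20.3 pos [0.5388 0.1018 0.2376] zyaw -141.0 J [ 34.   5. -19.   4. -62.   3.] F [ 0.1 -0.2  1. ] open 0.0006 tilt 4.44 box [-0.0142 -0.0036  0.2376]
1 [[4.3, -2.0, 3.8, 0.2]]
1 [[26.9, 20.3, 1.2, -0.0]]
1 [[30.4, 14.5, 1.4, -0.0]]
1 [[24.4, 6.8, 1.1, -0.0]]
1 [[20.1, 2.7, 0.9, -0.0]]
```

Request:
arm_command(commands=[30,18,4,0,0,30,14,1,0,0,24,7,1,0,0,16,3,1,0,0,0,0,0,0,0])

```text
clock: 20.92
tool_pos: [0.5711, 0.0639, 0.1078]
orientation: [129.8, 85.1, -11.1]
force: [-0.5, 0.7, 0.4]
opening: 0.0005
```

Run:
```python
from h import *
plan([(arc(.03),-141.2)])
print(tool()[1].round(3))
```

```text
t 20.93 pos [0.5711 0.0639 0.1433] zyaw -140.8 J [ 28.  12. -25.   4. -50.   8.] F [-0.5  0.7  0.4] open 0.0005 tilt 4.88 box [-0.0639 -0.0051  0.1433]
1 [[8.9, -1.6, 5.5, 0.4]]
[[ 0.083  0.628 -0.774]
 [-0.016 -0.776 -0.631]
 [-0.996  0.065 -0.055]]
```

Request:
arm_command(commands=[5,0,2,0,0,4,0,2,0,0,3,0,0,0,0])

```text
clock: 21.3
tool_pos: [0.5703, 0.0624, 0.0981]
orientation: [131.2, 84.9, -9.7]
force: [-3.4, -2.4, 6.4]
opening: 0.0
```

Request:
arm_command(commands=[2,0,0,0,0,0,0,0,0,0])

```text
clock: 21.55
tool_pos: [0.5703, 0.0622, 0.0974]
orientation: [131.0, 84.8, -9.7]
force: [-1.6, 0.7, 2.8]
opening: 0.0004
```

Request:
arm_command(commands=[3,0,0,0,0,0,0,0,0,0])

```text
clock: 21.8
tool_pos: [0.5705, 0.062, 0.0959]
orientation: [131.0, 84.8, -9.8]
force: [-2.9, -0.2, 5.8]
opening: 0.0007
```

Request:
arm_command(commands=[3,0,0,0,0,0,0,0,0,0])

```text
clock: 22.05
tool_pos: [0.5707, 0.0619, 0.0948]
orientation: [131.0, 84.7, -9.8]
force: [-5.1, 1.6, 7.3]
opening: 0.0005
```

The seal is resisting, with force rising to 7 N at the expected height. I'll lift off and go out past the loop bar.

Run:
```python
from h import *
plan([(B(-.07,-.02,.22),-141.2),(B(-.2,-.043,.22),-141.2),(B(-.2,-.043,.135),-141.2)])
```

```text
t 22.05 pos [0.5707 0.0619 0.1303] zyaw -140.6 J [ 28.  13. -26.   4. -47.   8.] F [-5.1  1.6  7.3] open 0.0005 tilt 5.26 box [-0.0652 -0.0035  0.1303]
2 [[-44.0, 5.6, -10.9, 0.3], [-44.0, 5.5, -10.9, 0.3]]
3 [[3.5, 43.2, -7.6, -0.0], [3.5, 43.2, -7.6, -0.0], [3.5, 43.2, -7.6, -0.0]]
2 [[42.3, -2.9, 2.6, -0.0], [42.3, -2.9, 2.6, -0.0]]
```

Request:
arm_command(commands=[-45,5,-11,0.3,0,-45,5,-11,0.3,0,3,44,-8,0,0,3,44,-8,0,0,3,44,-8,0,0])

```text
clock: 22.68
tool_pos: [0.6898, -0.0176, 0.1925]
orientation: [132.8, 84.6, -8.3]
force: [0.4, 0.2, -0.3]
opening: 0.0003
```

Run:
```python
from h import *
plan([(B(-.2,-.043,.135),-141.2)],50)
t=snap('top','top8');s=snap('side','side8')
# lid angle check by template: project lid corners
for a in (0,.032,.1):print(a,[proj(s,B(*lidp(a,(.19,y,.018)))).round(1).tolist() for y in(.12,-.12)],[proj(t,B(*lidp(a,(.19,y,.018)))).round(1).tolist() for y in(.12,-.12)])
c=np.zeros((600,800,3),np.uint8); c[:,:480]=cv2.resize(s['frame'][180:320,230:342],(480,600),interpolation=cv2.INTER_CUBIC)
c[:480,480:800]=cv2.resize(t['frame'][190:310,260:340],(320,480),interpolation=cv2.INTER_CUBIC)
cv2.imwrite('pics/c9.png',c)
```

```text
t 22.68 pos [ 0.6898 -0.0176  0.228 ] zyaw -140.9 J [ 16.  18.  -4.   3. -63.  22.] F [ 0.4  0.2 -0.3] open 0.0003 tilt 5.44 box [-0.2018 -0.0466  0.228 ]
2 [[46.1, -4.1, 4.8, 0.1], [46.1, -4.1, 4.8, 0.1]]
0 [[299.8, 247.4], [341.9, 204.4]] [[327.9, 275.1], [278.3, 196.5]]
0.032 [[299.4, 245.0], [341.7, 202.2]] [[327.7, 274.8], [277.9, 196.0]]
0.1 [[298.4, 239.7], [341.0, 197.5]] [[327.1, 274.5], [276.9, 194.9]]
```

View pics/c9.png

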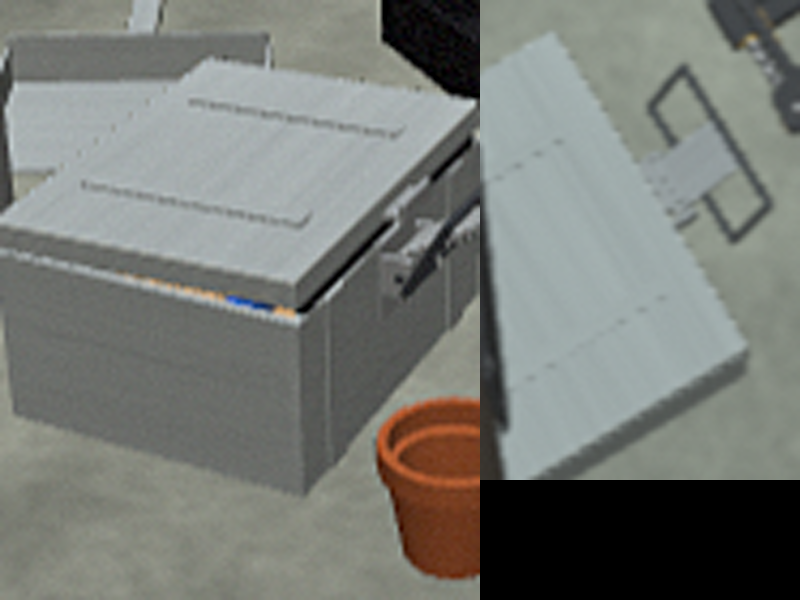

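The lid now rests on the seal with a gap of about 6 mm. The loop still leans out; its bar in the right panel runs (685,70)–(770,205). Next I'll lower the fingers outside the bar and push it toward the lid.

Request:
arm_command(commands=[46,-4,4,0,0,44,-4,4,0,0,0,0,0,0,0])

```text
clock: 23.15
tool_pos: [0.6882, -0.0201, 0.0979]
orientation: [132.4, 84.6, -9.0]
force: [0.9, -0.5, -0.5]
opening: 0.0002
```

Run:
```python
from h import *
plan([(B(-.115,-.043,.137),-141.2)],20)
```

```text
t 23.15 pos [ 0.6882 -0.0201  0.1334] zyaw -141.2 J [ 16.  22. -11.   3. -52.  21.] F [ 0.9 -0.5 -0.5] open 0.0002 tilt 5.39 box [-0.2027 -0.0438  0.1334]
5 [[-1.9, -17.4, 0.1, -0.0], [-1.9, -17.4, 0.1, -0.0], [-1.9, -17.4, 0.1, -0.0], [-1.9, -17.4, 0.1, -0.0], [-1.9, -17.4, 0.1, -0.0]]
```

Request:
arm_command(commands=[-2,-18,0,0,0,-2,-18,0,0,0,-2,-18,0,0,0,-2,-18,0,0,0,-2,-16,0,0,0])

```text
clock: 23.78
tool_pos: [0.6321, 0.0544, 0.1085]
orientation: [134.2, 84.1, -7.1]
force: [-0.1, -0.3, -0.1]
opening: -0.0001
```

Run:
```python
from h import *
plan([(B(-.115,-.043,.137),-141.2)],20)
t=snap('top','top9')
for lv,lp in((1.0,0),(1.0,.6),(1.,1.1),(1.,1.45)): print(lp,[proj(t,B(*loopbar(lv,lp,y))).round(1).tolist() for y in(-.052,.052)])
```

```text
t 23.77 pos [0.6321 0.0544 0.144 ] zyaw -141.1 J [ 25.  17. -18.   4. -50.  12.] F [-0.1 -0.3 -0.1] open -0.0001 tilt 5.85 box [-0.1095 -0.0467  0.144 ]
1 [[7.1, 5.0, 4.2, 0.1]]
0 [[310.4, 205.3], [332.3, 239.5]]
0.6 [[300.0, 210.8], [321.9, 245.3]]
1.1 [[291.7, 216.8], [313.5, 251.1]]
1.45 [[287.5, 220.7], [309.0, 254.9]]
```

Request:
arm_command(commands=[-10,3,0,0,0,-45,0,0,0,0,-30,30,0,0,0,0,60,0,0,0,0,30,20,0,0])

```text
clock: 24.45
tool_pos: [0.6862, -0.0522, 0.208]
orientation: [134.1, 84.0, -6.7]
force: [-0.6, -0.1, -0.9]
opening: 0.0004
```

Run:
```python
from h import *
plan([])
t=snap('top','top10'); s=snap('side','side10')
for n,C in(('top',t),('side',s)):
  g=cv2.cvtColor(C['frame'],cv2.COLOR_BGR2GRAY).astype(float); g0=cv2.cvtColor(cv2.imread(f'pics/{n}8.png'),cv2.COLOR_BGR2GRAY).astype(float)
  for lv in (1.0,):
   for lp in (0,.3,.8,1.1,1.2,1.3,1.4,1.5):
    v=[];v0=[]
    for y in np.linspace(.022,.05,10)*1:
      u=proj(C,B(*loopbar(lv,lp,y))); x,yy=u.round().astype(int); v.append(g[yy-2:yy+3,x-2:x+3].min()); v0.append(g0[yy-2:yy+3,x-2:x+3].min())
    print(n,lp,np.mean(v).round(0),np.mean(v0).round(0))
c=np.zeros((600,800,3),np.uint8); c[:,:480]=cv2.resize(s['frame'][180:300,260:356],(480,600),interpolation=cv2.INTER_CUBIC)
c[:480,480:800]=cv2.resize(t['frame'][190:310,260:340],(320,480),interpolation=cv2.INTER_CUBIC)
cv2.imwrite('pics/c10.png',c)
```

```text
t 24.45 pos [ 0.6862 -0.0522  0.2435] zyaw -140.7 J [ 13.  17.  -3.   2. -64.  25.] F [-0.6 -0.1 -0.9] open 0.0004 tilt 6.05 box [-0.2265 -0.0221  0.2435]
top 0 141.0 81.0
top 0.3 138.0 124.0
top 0.8 92.0 93.0
top 1.1 106.0 111.0
top 1.2 85.0 115.0
top 1.3 82.0 132.0
top 1.4 81.0 159.0
top 1.5 83.0 166.0
side 0 45.0 35.0
side 0.3 56.0 60.0
side 0.8 65.0 81.0
side 1.1 34.0 107.0
side 1.2 35.0 140.0
side 1.3 33.0 156.0
side 1.4 31.0 153.0
side 1.5 29.0 151.0
```

The loop bar now lies on the lid: dark pixels appear at loop 1.2–1.5 rad and are gone from 0. Now I'll press the lever from above.

Run:
```python
from h import *
plan([(B(-.155,0,.19),-141.2),(B(-.156,0,.145),-141.2),(B(-.158,0,.1),-141.2),(B(-.162,0,.075),-141.2)],25)
```

```text
t 24.55 pos [ 0.6851 -0.0541  0.2436] zyaw -140.9 J [ 13.  17.  -3.   2. -64.  25.] F [ 0.4 -0.9  0.7] open 0.0002 tilt 6.04 box [-0.2273 -0.0201  0.2436]
4 [[11.6, -19.0, 5.9, 0.1], [11.6, -19.0, 5.9, 0.1], [11.6, -19.0, 5.9, 0.1], [11.6, -19.0, 6.0, 0.1]]
2 [[22.4, -1.2, 1.6, -0.0], [22.4, -1.2, 1.6, -0.0]]
2 [[22.5, -0.7, 1.6, -0.0], [22.5, -0.7, 1.6, -0.0]]
2 [[12.6, 1.0, 0.9, -0.0], [12.6, 1.0, 0.9, -0.0]]
```

Request:
arm_command(commands=[12,-38,12,0,0,12,-38,12,0,0,22,0,2,0,0,22,-1,2,0,0,0,0,0,0,0])

```text
clock: 25.18
tool_pos: [0.6217, -0.0129, 0.1334]
orientation: [134.3, 83.8, -6.9]
force: [-0.6, -0.4, 0.3]
opening: 0.0004
```

Run:
```python
from h import *
plan([(B(-.156,0,.145),-141.2),(B(-.158,0,.1),-141.2),(B(-.162,0,.075),-141.2)],15)
```

```text
t 25.18 pos [ 0.6217 -0.0129  0.1689] zyaw -141.1 J [ 19.  14. -18.   3. -52.  18.] F [-0.6 -0.4  0.3] open 0.0004 tilt 6.18 box [-0.1554  0.0036  0.1689]
2 [[12.0, -0.6, -0.9, 0.1], [12.0, -0.6, -0.9, 0.1]]
4 [[11.2, -0.4, 0.8, -0.0], [11.2, -0.4, 0.8, -0.0], [11.2, -0.4, 0.8, -0.0], [11.2, -0.4, 0.8, -0.0]]
2 [[12.6, 1.0, 0.9, -0.0], [12.6, 1.0, 0.9, -0.0]]
```

Request:
arm_command(commands=[12,0,0,0,0,12,0,0,0,0,12,0,0,0,0,12,0,0,0,0,12,0,0,0,0])

```text
clock: 25.8
tool_pos: [0.6315, -0.0136, 0.0736]
orientation: [135.0, 83.5, -6.3]
force: [0.3, -0.8, -0.3]
opening: -0.0002
```

Request:
arm_command(commands=[10,1,0,0,0,10,1,0,0,0,8,1,0,0,0,0,0,0,0,0])

```text
clock: 26.3
tool_pos: [0.6361, -0.0165, 0.0425]
orientation: [134.6, 83.6, -6.6]
force: [-0.7, -0.0, 0.3]
opening: 0.0004
```

Run:
```python
from h import *
plan([(B(-.145,0,.074),-141.2)],15)
```

```text
t 26.3 pos [ 0.6361 -0.0165  0.078 ] zyaw -141.1 J [ 18.  21. -23.   4. -41.  18.] F [-0.7 -0.   0.3] open 0.0004 tilt 6.36 box [-0.1673 -0.0055  0.078 ]
2 [[0.9, -11.2, 2.8, 0.1], [0.9, -11.2, 2.9, 0.1]]
```

Request:
arm_command(commands=[1,-11,2,0,0,1,-8,2,0,0,0,0,0,0,0])

```text
clock: 26.68
tool_pos: [0.6224, -0.0036, 0.0401]
orientation: [134.9, 83.4, -6.4]
force: [1.2, -0.7, 0.4]
opening: 0.0001
```

Run:
```python
from h import *
plan([(B(-.135,0,.074),-141.2)],15)
t=snap('top','top11'); s=snap('side','side11')
for n,C in(('top',t),('side',s)):
  g=cv2.cvtColor(C['frame'],cv2.COLOR_BGR2GRAY).astype(float)
  for bx_,bz in((-.085,.138),(-.09,.137),(-.095,.135),(-.1,.13),(-.1,.126),(-.106,.135)):
    r=[]
    for sg in(1,-1):
      v=[]
      for y in sg*np.linspace(.022,.05,10):
        x,yy=proj(C,B(bx_,y,bz)).round().astype(int); v.append(g[yy,x-1:x+2].mean())
      r.append(np.mean(v).round(0))
    print(n,bx_,bz,r)
c=np.zeros((600,800,3),np.uint8); c[:,:480]=cv2.resize(s['frame'][180:300,260:356],(480,600),interpolation=cv2.INTER_CUBIC)
c[:480,480:800]=cv2.resize(t['frame'][190:310,260:340],(320,480),interpolation=cv2.INTER_CUBIC)
cv2.imwrite('pics/c11.png',c)
```

```text
t 26.68 pos [ 0.6224 -0.0036  0.0756] zyaw -141.1 J [ 20.  20. -25.   5. -40.  16.] F [ 1.2 -0.7  0.4] open 0.0001 tilt 6.59 box [-0.1486 -0.0028  0.0756]
1 [[0.3, -13.7, 2.9, 0.1]]
top -0.085 0.138 [np.float64(167.0), np.float64(82.0)]
top -0.09 0.137 [np.float64(144.0), np.float64(83.0)]
top -0.095 0.135 [np.float64(94.0), np.float64(84.0)]
top -0.1 0.13 [np.float64(120.0), np.float64(82.0)]
top -0.1 0.126 [np.float64(119.0), np.float64(82.0)]
top -0.106 0.135 [np.float64(105.0), np.float64(82.0)]
side -0.085 0.138 [np.float64(52.0), np.float64(42.0)]
side -0.09 0.137 [np.float64(56.0), np.float64(28.0)]
side -0.095 0.135 [np.float64(44.0), np.float64(51.0)]
side -0.1 0.13 [np.float64(48.0), np.float64(49.0)]
side -0.1 0.126 [np.float64(60.0), np.float64(52.0)]
side -0.106 0.135 [np.float64(41.0), np.float64(39.0)]
```

The bar's dark trace has moved to box x ≈ −0.095 to −0.10, which is the groove region. I'll push in, watching the force.

Request:
arm_command(commands=[0,-7,2,0,0,0,-6,1,0,0])

```text
clock: 27.02
tool_pos: [0.6133, 0.0043, 0.0394]
orientation: [134.9, 83.3, -6.4]
force: [4.5, -5.1, -1.1]
opening: 0.0006
```

Request:
arm_command(commands=[0,-5,0,0,0,0,0,0,0,0])

```text
clock: 27.28
tool_pos: [0.6106, 0.0074, 0.0386]
orientation: [134.4, 83.2, -6.8]
force: [3.8, -1.9, -2.3]
opening: 0.0005
```

Request:
arm_command(commands=[-1,-5,0,0,0,0,0,0,0,0])

```text
clock: 27.52
tool_pos: [0.6107, 0.0069, 0.0383]
orientation: [132.5, 83.0, -8.8]
force: [-0.9, 1.1, 2.3]
opening: 0.0002
```

Request:
arm_command(commands=[-1,-5,0,0,0,0,0,0,0,0])

```text
clock: 27.78
tool_pos: [0.6106, 0.0065, 0.0383]
orientation: [130.7, 82.8, -10.7]
force: [-0.6, 1.9, 3.5]
opening: 0.0004
```

Run:
```python
from h import *
plan([])
```

```text
t 27.77 pos [0.6106 0.0065 0.0738] zyaw -141.1 J [ 22.  18. -28.   6. -38.  12.] F [-0.6  1.9  3.5] open 0.0004 tilt 7.16 box [-1.334e-01  1.000e-04  7.380e-02]
```

Request:
arm_command(commands=[-7,0,0,0,0,0,0,0,0,0])

```text
clock: 28.02
tool_pos: [0.6089, 0.0066, 0.0453]
orientation: [130.6, 82.9, -10.8]
force: [2.0, -0.4, 1.6]
opening: 0.0004
```

Request:
arm_command(commands=[0,-6,0,0,0,0,0,0,0,0])

```text
clock: 28.28
tool_pos: [0.6094, 0.0061, 0.0466]
orientation: [128.3, 82.5, -13.0]
force: [-0.6, 0.7, -0.2]
opening: 0.0007
```

Run:
```python
from h import *
plan([])
print(tool()[1].round(3))
```

```text
t 28.27 pos [0.6094 0.0061 0.0821] zyaw -141.0 J [ 22.  18. -28.   7. -39.  12.] F [-0.6  0.7 -0.2] open 0.0007 tilt 7.47 box [-0.1329  0.0013  0.0821]
[[ 0.127  0.619 -0.775]
 [-0.029 -0.779 -0.627]
 [-0.992  0.102 -0.081]]
```

The tip is blocked with the lever near home, and the force fell after a 7 N peak. I'll back off and look.

Request:
arm_command(commands=[0,30,0,0,0,0,50,0,0,0,-50,30,0,0,0,-50,20,20,0,0,-30,30,30,0,0])

```text
clock: 28.9
tool_pos: [0.6516, -0.1452, 0.1877]
orientation: [127.8, 83.1, -13.1]
force: [1.2, -0.4, -0.7]
opening: 0.0003
```

Run:
```python
from h import *
plan([])
t=snap('top','top12'); s=snap('side','side12')
c=np.zeros((600,800,3),np.uint8); c[:,:480]=cv2.resize(s['frame'][190:290,275:355],(480,600),interpolation=cv2.INTER_CUBIC)
c[:480,480:800]=cv2.resize(t['frame'][200:290,275:335],(320,480),interpolation=cv2.INTER_CUBIC)
cv2.imwrite('pics/c12.png',c)
for lv in(2.4,2.7,2.9,3.22):
  u=np.array([-np.sin(lv),np.cos(lv)]);n=np.array([np.cos(lv),np.sin(lv)]); q=np.array([-.108,.09])+.062*u+.0115*n
  w=[proj(s,B(q[0],y,q[1])) for y in(-.018,.018)]; v=[proj(t,B(q[0],y,q[1])) for y in(-.018,.018)]
  print(lv,[((a-[275,190])*6).round(0).tolist() for a in w],[((a-[275,200])*5.333+[480,0]).round(0).tolist() for a in v])
for a in(0,.032):print(a,[((proj(s,B(*lidp(a,(.19,y,h))))-[275,190])*6).round(0).tolist() for y in(.12,-.12)for h in (0,.018)])
print('bar',[((proj(s,B(-.1,y,.122))-[275,190])*6).round(0).tolist() for y in(.052,-.052)],[((proj(t,B(-.1,y,.122))-[275,200])*5.333+[480,0]).round(0).tolist() for y in(.052,-.052)])
```

```text
t 28.9 pos [ 0.6516 -0.1452  0.2232] zyaw -140.7 J [  6.  15.  -8.   3. -60.  32.] F [ 1.2 -0.4 -0.7] open 0.0003 tilt 6.92 box [-0.2774  0.0631  0.2232]
2.4 [[446.0, 382.0], [412.0, 425.0]] [[719.0, 128.0], [757.0, 187.0]]
2.7 [[415.0, 403.0], [380.0, 446.0]] [[697.0, 148.0], [734.0, 207.0]]
2.9 [[390.0, 410.0], [356.0, 453.0]] [[679.0, 162.0], [716.0, 220.0]]
3.22 [[347.0, 411.0], [312.0, 453.0]] [[646.0, 184.0], [683.0, 242.0]]
0 [[150.0, 386.0], [149.0, 344.0], [401.0, 124.0], [401.0, 86.0]]
0.032 [[149.0, 372.0], [147.0, 330.0], [401.0, 111.0], [400.0, 73.0]]
bar [[241.0, 281.0], [349.0, 169.0]] [[694.0, 276.0], [580.0, 96.0]]
```

View pics/c12.png

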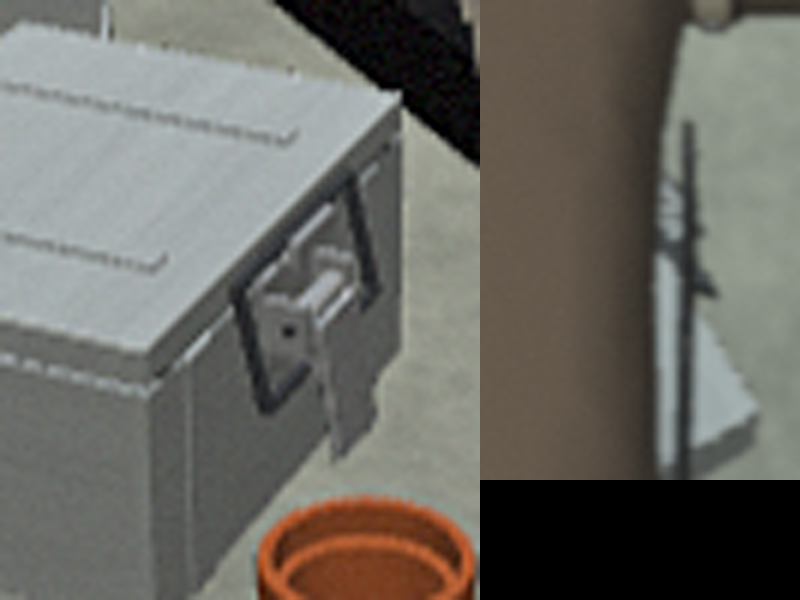

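Run:
```python
from h import *
s=load('side12'); P=lambda x,y,z:((proj(s,B(x,y,z))-[275,190])*6).round(0)
print('pivot end',P(-.108,.024,.09)); print('rim corner',P(-.095,.12,.11),'bar',P(-.1,.052,.122),P(-.1,-.052,.122))
for lv in(2.8,2.9,3.0,3.1,3.22):
  u=np.array([-np.sin(lv),np.cos(lv)]);n=np.array([np.cos(lv),np.sin(lv)]); q=np.array([-.108,.09])+.062*u+.0115*n; b=np.array([-.108,.09])+.062*u+.0065*n
  ax=np.array([-.108,.09])+.02*u
  print(lv,'outer',P(q[0],.018,q[1]),P(q[0],-.018,q[1]),'inner',P(b[0],.018,b[1]),'axle',P(ax[0],.052,ax[1]),P(ax[0],-.052,ax[1]))
```

```text
pivot end [290. 324.]
rim corner [150. 389.] bar [241. 281.] [349. 169.]
2.8 outer [368. 450.] [403. 407.] inner [358. 451.] axle [276. 402.] [380. 283.]
2.9 outer [356. 453.] [390. 410.] inner [345. 453.] axle [272. 402.] [376. 283.]
3.0 outer [342. 454.] [377. 412.] inner [331. 453.] axle [267. 402.] [372. 283.]
3.1 outer [329. 455.] [364. 412.] inner [317. 452.] axle [263. 401.] [367. 283.]
3.22 outer [312. 453.] [347. 411.] inner [301. 450.] axle [257. 399.] [362. 281.]
```

Reading the last picture: the bar sits in the groove and the lid is tight, but the handle tip at (332–375, 412–460) gives a lever angle of about 3.0–3.05, short of home. My fingers have drifted to about 6° of lean, so they lie flat along the handle and push at the pivot. I'll straighten the tool by pressing its tip against the fixed box's back wall, then push again.

Run:
```python
from h import *
plan([(B(-.2,.03,.26),-141.2),(B(.15,0,.27),-141.2),(B(.15,0,.09),-141.2)],58)
M=tool()[1]; c,s=np.cos(Q[2]),np.sin(Q[2]); print('lean box x,y',c*M[0,0]+s*M[1,0], -s*M[0,0]+c*M[1,0])
```

```text
t 29.0 pos [ 0.6525 -0.148   0.2255] zyaw -140.9 J [  5.  15.  -8.   3. -60.  32.] F [ 1.2 -0.1 -0.1] open 0.0001 tilt 7.19 box [-0.2801  0.0641  0.2255]
2 [[-19.7, -38.2, -18.6, 0.2], [-19.7, -38.2, -18.5, 0.2]]
7 [[-6.0, -49.6, -4.4, -0.0], [-6.0, -49.6, -4.4, -0.0], [-6.0, -49.6, -4.4, -0.0], [-6.0, -49.6, -4.4, -0.0], [-6.0, -49.6, -4.4, -0.0], [-6.0, -49.6, -4.4, -0.0], [-6.0, -49.6, -4.4, -0.0]]
4 [[44.6, -4.4, 3.5, -0.0], [44.6, -4.4, 3.5, -0.0], [44.6, -4.4, 3.5, -0.0], [44.6, -4.4, 3.5, -0.0]]
lean box x,y -0.0984821731025895 -0.07711540508251576
```

Request:
arm_command(commands=[-20,-38,-19,0,0,-20,-38,-19,0,0,-6,-50,-4,0,0,-6,-50,-4,0,0,-6,-50,-4,0,0])

```text
clock: 29.62
tool_pos: [0.5384, 0.0671, 0.2272]
orientation: [128.6, 83.2, -12.7]
force: [1.0, 0.9, -0.2]
opening: 0.0003
```

Request:
arm_command(commands=[-6,-50,-4,0,0,-6,-50,-4,0,0,-6,-50,-4,0,0,-6,-50,-4,0,0])

```text
clock: 30.12
tool_pos: [0.4158, 0.2397, 0.2322]
orientation: [128.9, 83.4, -12.4]
force: [0.8, 1.0, -0.3]
opening: 0.0004
```

```bash
cat >> h.py <<'E'
def lean():
    M=tool()[1]; c,s=np.cos(Q[2]),np.sin(Q[2]); print('lean box x,y',(c*M[0,0]+s*M[1,0]).round(3), (-s*M[0,0]+c*M[1,0]).round(3))
E
python3 - <<'E'
from h import *
plan([(B(.14,0,.09),-141.2)],58); lean()
E
```

```text
t 30.12 pos [0.4158 0.2397 0.2677] zyaw -141.0 J [ 59.  -3. -26.   7. -66. -23.] F [ 0.8  1.  -0.3] open 0.0004 tilt 6.63 box [0.1704 0.0059 0.2677]
4 [[44.9, 3.6, 1.8, 0.0], [44.9, 3.6, 1.8, 0.0], [44.9, 3.6, 1.8, 0.0], [44.9, 3.6, 1.7, 0.0]]
lean box x,y -0.09 -0.072
```

Request:
arm_command(commands=[45,1,2,0,0,45,1,2,0,0,45,1,2,0,0,38,1,2,0,0,0,8,0,0,0])

```text
clock: 30.75
tool_pos: [0.4302, 0.2272, 0.056]
orientation: [130.2, 83.5, -10.3]
force: [-0.3, 0.6, 0.4]
opening: 0.0004
```

Request:
arm_command(commands=[0,10,0,0,0,0,8,0,0,0,0,6,0,0,0,0,5,0,0,0,0,5,0,0,0])

```text
clock: 31.38
tool_pos: [0.4551, 0.2015, 0.0642]
orientation: [133.5, 83.3, -7.0]
force: [-0.9, 0.3, -0.2]
opening: 0.0002
```

Run:
```python
from h import *
plan([]); lean()
```

```text
t 31.38 pos [0.4551 0.2015 0.0997] zyaw -140.3 J [ 52.   7. -40.   9. -40. -19.] F [-0.9  0.3 -0.2] open 0.0002 tilt 6.71 box [ 0.1161 -0.0008  0.0997]
lean box x,y -0.084 -0.081
```

Request:
arm_command(commands=[10,6,0,0,0,2,6,0,0,0,1,6,0,0,0,1,6,0,0,0,1,6,0,0,0])

```text
clock: 32.0
tool_pos: [0.4629, 0.1942, 0.0533]
orientation: [148.5, 84.0, 7.5]
force: [-59.1, 35.3, 36.7]
opening: 0.0004
```

Run:
```python
from h import *
plan([]); lean()
```

```text
t 32.0 pos [0.4629 0.1942 0.0888] zyaw -140.8 J [ 49.   9. -39.   6. -38. -15.] F [-59.1  35.3  36.7] open 0.0004 tilt 6.05 box [ 0.1055 -0.0023  0.0888]
lean box x,y -0.055 -0.09
```

It works: the box-x lean dropped from −0.084 to −0.055, and the contact at x = 0.096 confirms the lateral calibration. I'll use smaller pushes.

Request:
arm_command(commands=[0,4,0,0,0,0,4,0,0,0,0,4,0,0,0,0,4,0,0,0,0,4,0,0,0])

```text
clock: 32.62
tool_pos: [0.4621, 0.1956, 0.0537]
orientation: [164.3, 84.3, 23.1]
force: [-34.0, 24.1, 17.3]
opening: 0.0002
```

Request:
arm_command(commands=[0,4,0,0,0,0,4,0,0,0,0,4,0,0,0,0,4,0,0,0,0,4,0,0,0])

```text
clock: 33.25
tool_pos: [0.4614, 0.197, 0.054]
orientation: [-179.1, 84.2, 39.5]
force: [-32.4, 24.6, 17.0]
opening: 0.0003
```

Run:
```python
from h import *
plan([]); lean()
```

```text
t 33.25 pos [0.4614 0.197  0.0895] zyaw -141.4 J [ 46.   9. -37.   1. -39.  -8.] F [-32.4  24.6  17. ] open 0.0003 tilt 5.76 box [ 0.1085 -0.0029  0.0895]
lean box x,y 0.001 -0.1
```

Lean is now 0. I'll go back to the latch.

Request:
arm_command(commands=[0,-15,0,0,0,-50,-10,0,0,0,-55,0,0,0,0,-50,0,0,0,0,0,50,0,0,0])

```text
clock: 33.88
tool_pos: [0.4635, 0.1692, 0.211]
orientation: [-179.8, 84.5, 39.3]
force: [0.6, 0.8, -1.1]
opening: 0.0005
```

Run:
```python
from h import *
plan([(B(-.19,0,.23),-141.2),(B(-.19,0,.078),-141.2)],58); lean()
```

```text
t 33.88 pos [0.4635 0.1692 0.2465] zyaw -141.0 J [ 43.  -1. -24.   0. -62.  -4.] F [ 0.6  0.8 -1.1] open 0.0005 tilt 5.54 box [0.0855 0.0129 0.2465]
5 [[3.5, 55.1, -2.0, 0.0], [3.5, 55.1, -2.0, 0.0], [3.5, 55.1, -2.1, 0.0], [3.5, 55.1, -2.1, 0.0], [3.5, 55.1, -2.2, 0.0]]
3 [[50.4, 0.0, 4.9, -0.0], [50.4, 0.0, 4.9, -0.0], [50.4, 0.0, 4.9, -0.0]]
lean box x,y 0.001 -0.097
```

Request:
arm_command(commands=[2,57,-2,0,0,2,57,-2,0,0,2,57,-2,0,0,2,57,-2,0,0,2,55,-2,0,0])

```text
clock: 34.5
tool_pos: [0.6562, -0.0505, 0.2006]
orientation: [-179.5, 84.4, 39.8]
force: [0.3, 1.0, 0.8]
opening: 0.0005
```

Request:
arm_command(commands=[50,0,5,0,0,50,0,5,0,0,48,0,5,0,0])

```text
clock: 34.88
tool_pos: [0.661, -0.0566, 0.0483]
orientation: [178.4, 84.2, 37.4]
force: [0.9, 0.7, 0.2]
opening: 0.0002
```

Run:
```python
from h import *
plan([(B(-.14,0,.077),-141.2)],12); lean()
```

```text
t 34.88 pos [ 0.661  -0.0566  0.0838] zyaw -141.0 J [ 10.  24. -14.  -4. -48.  31.] F [0.9 0.7 0.2] open 0.0002 tilt 5.81 box [-0.2141  0.0003  0.0838]
7 [[0.9, -10.6, 0.0, 0.0], [0.9, -10.6, 0.0, 0.0], [0.9, -10.6, 0.0, 0.0], [0.9, -10.6, 0.0, 0.0], [0.9, -10.6, 0.0, 0.0], [0.9, -10.6, 0.0, 0.0], [0.9, -10.6, 0.0, 0.0]]
lean box x,y -0.002 -0.101
```

Request:
arm_command(commands=[2,-18,0,0,0,2,-18,0,0,0,2,-18,0,0,0,1,-14,0,0,0,0,-8,0,0,0])

```text
clock: 35.5
tool_pos: [0.6103, 0.0066, 0.0405]
orientation: [179.1, 84.3, 38.1]
force: [-0.1, -0.2, 0.4]
opening: 0.0004
```

Request:
arm_command(commands=[0,-4,0,0,0,0,-4,0,0,0])

```text
clock: 35.75
tool_pos: [0.608, 0.0106, 0.0418]
orientation: [175.4, 84.1, 34.5]
force: [23.0, -33.7, -24.5]
opening: 0.0005
```

Run:
```python
from h import *
plan([]); lean()
```

```text
t 35.75 pos [0.608  0.0106 0.0773] zyaw -140.8 J [ 18.  19. -22.  -2. -43.  23.] F [ 23.  -33.7 -24.5] open 0.0005 tilt 5.86 box [-0.1286 -0.0005  0.0773]
lean box x,y -0.008 -0.102
```

It stopped hard at front face x = −0.119, which is where the lever at 3.22 should be. I'll back off and measure the handle against the last side picture.

Request:
arm_command(commands=[0,30,0,0,0,0,50,0,0,0,-50,30,0,0,0,-50,20,20,0,0,-30,30,30,0,0])

```text
clock: 36.38
tool_pos: [0.6613, -0.1563, 0.1685]
orientation: [175.7, 84.4, 35.1]
force: [1.2, -0.1, -0.5]
opening: 0.0005
```

Run:
```python
from h import *
plan([])
s=snap('side','side13')
for n in('side12','side13'):
  f=cv2.imread(f'pics/{n}.png'); g=cv2.cvtColor(f,cv2.COLOR_BGR2GRAY).astype(int)
  print(n)
  for r in (255,258,261,263,265): print(r,' '.join(f'{v:3d}' for v in g[r,318:344]))
a=cv2.imread('pics/side12.png').astype(int); b=s['frame'].astype(int); d=np.abs(a-b).sum(2)>60; d[:, :200]=0; ys,xs=np.nonzero(d[190:290,200:360]); print(len(xs), xs.min()+200 if len(xs) else 0, xs.max()+200 if len(xs) else 0, ys.min()+190, ys.max()+190)
```

```text
t 36.38 pos [ 0.6613 -0.1563  0.204 ] zyaw -140.7 J [  1.  19.  -3.  -3. -63.  40.] F [ 1.2 -0.1 -0.5] open 0.0005 tilt 5.6 box [-0.292   0.0624  0.204 ]
side12
255  42  40  68  66  46  60  83  92  82  83  62 104  97  87  84  87  80  83  81 130 159 151 148 143 144 143
258  44  39  48  77  91  89  86  85  84  83  82  96 104  83  86  86  86  84  80  84 151 144 145 139 144 142
261  88  82  89  89  86  85  84  86  86  83  85  63 101  95  83  84  82  79  85 148 150 142 137 134 138 141
263  87  88  86  85  87  84  87  85  87  83 104 136 110 105  81  79 104 139 151 144 144 142 141 141 139 137
265  90  87  82  85  85  86  87  82  92 133 147 146 109  87  82 138 152 152 149 149 145 144 146 144 143 143
side13
255  38  42  71  65  49  55  84  89  91  83  57 102 100  86  86  87  85  86  82 129 159 149 146 147 146 143
258  48  34  50  78  89  88  89  87  87  84  85  93 105  81  84  87  87  84  81  88 151 147 146 143 143 139
261  85  85  86  90  86  84  86  85  84  88  87  66 100  97  85  87  81  79  86 149 148 144 137 137 137 142
263  89  84  86  85  81  85  90  85  82  84 100 138 109 102  83  80 105 140 151 147 143 139 138 140 139 140
265  87  87  86  87  83  88  87  81  92 136 148 146 109  89  85 136 156 151 150 147 145 141 145 142 146 145
93 272 359 190 249
```

The handle is pixel-identical before and after a 41 N push, which suggests it is at the stop. My angle reading may carry a camera bias, so I'll check the local bias with the box's bottom front edge beside the handle.

Run:
```python
from h import *
s=load('side13')
L=np.array([proj(s,B(-.095,y,0)) for y in np.linspace(-.12,.12,25)])
for r in(255,258,261,263,265): print('bottom edge row',r,'pred col',np.interp(r,L[:,1],L[:,0]).round(1))
f=cv2.imread('pics/side13.png');g=cv2.cvtColor(f,cv2.COLOR_BGR2GRAY).astype(int)
for r in(268,272,276,280):
  print(r,'pred',np.interp(r,L[:,1],L[:,0]).round(1),'cols300+',' '.join(f'{v:3d}' for v in g[r,300:332]))
V=np.array([proj(s,B(-.095,.12,z)) for z in(0,.1)]);print('corner edge',V.round(1)); print(240+0,' '.join(f'{v:3d}' for v in g[265,290:312]),'pred col r265',np.interp(265,V[::-1,1],V[::-1,0]).round(1))
W=np.array([proj(s,B(-.095,-.12,z)) for z in(0,.1)]);print('far edge',W.round(1),'row230 cols330+',' '.join(f'{v:3d}' for v in g[230,330:352]))
```

```text
bottom edge row 255 pred col 334.8
bottom edge row 258 pred col 332.3
bottom edge row 261 pred col 329.8
bottom edge row 263 pred col 328.2
bottom edge row 265 pred col 326.5
268 pred 324.0 cols300+  87  91  88  84  90  87 106  85  87  89  85  88  86  85  90  87  82  88  84  84  81  86  86  80 106 154 157 155 146 145 145 146
272 pred 320.6 cols300+  82  89  88  89  89  87 108  81  88  82  89  87  86  86  89  84  85  86  85  81  91 137 159 154 159 159 155 154 155 155 149 151
276 pred 317.3 cols300+  93  84  87  88  87  91 101  87  86  84  88  86  86  89  88  84  79 103 141 152 150 142 127 114 106  88  79  67  64  66  70  73
280 pred 314.0 cols300+  99  87  90  91  85  90  99  89  85  89  87  88  84  78 120 143 142 146 127 110 111  49  58  62  66  64  76  85 100 109 114 115
corner edge [[301.4 295.1]
 [300.2 258.6]]
240 108 106 110 107 111 105 109 112 112 107  87  88  92  88  91  88 105  84  89  86  88  90 pred col r265 300.4
far edge [[341.2 247.4]
 [341.7 214.4]] row230 cols330+  83  82  86  89  48  36  56  91  86  83  85  84 159 149 147 147 147 144 139 144 140 139
```

The local camera bias is about 0, so the lever really is at about 2.98. The closed fingers (42 mm across) are bearing on the two cheeks. I'll turn 90° and open, so that one 19 mm finger's back fits between the cheeks.

Request:
arm_command(commands=[0,0,0,10.1,100,0,0,0,10.1,100,0,0,0,10.1,100,0,0,0,10.1,100,0,0,0,10.1,100])

```text
clock: 37.05
tool_pos: [0.6626, -0.1655, 0.1755]
orientation: [-136.4, 84.1, 30.5]
force: [-1.2, -0.5, 0.1]
opening: 0.0454
```

Request:
arm_command(commands=[0,0,0,10.1,100,0,0,0,10.1,100,0,0,0,10.1,100,0,0,0,10.1,100])

```text
clock: 37.55
tool_pos: [0.6629, -0.1662, 0.176]
orientation: [-95.0, 84.0, 30.0]
force: [-0.4, 0.6, -0.0]
opening: 0.0842
```

Run:
```python
from h import *
plan([(B(-.225,0,.16),128.8),(B(-.225,0,.072),128.8),(B(-.192,0,.072),128.8)],45); lean()
```

```text
t 37.55 pos [ 0.6629 -0.1662  0.2115] zyaw 125.0 J [  0.  19.  -2.  -3. -63. -54.] F [-0.4  0.6 -0. ] open 0.0842 tilt 5.98 box [-0.3008  0.0674  0.2115]
3 [[19.0, -18.9, 26.9, -1.3], [19.0, -19.5, 26.4, -1.3], [19.1, -20.0, 25.9, -1.3]]
2 [[43.8, 4.6, 0.4, -0.0], [43.8, 4.6, 0.4, -0.0]]
1 [[-0.3, -0.0, 33.0, -0.0]]
lean box x,y -0.016 -0.103
```

Request:
arm_command(commands=[19,-19,27,-1.3,100,19,-19,26,-1.3,100,19,-20,26,-1.3,100,44,4,0,0,100,42,4,0,0,100])

```text
clock: 38.17
tool_pos: [0.6746, -0.0637, 0.0403]
orientation: [-101.7, 83.4, 27.1]
force: [0.7, 0.2, 0.0]
opening: 0.0876
```

Run:
```python
from h import *
plan([(B(-.195,0,.071),128.8)],45); lean()
```

```text
t 38.17 pos [ 0.6746 -0.0637  0.0758] zyaw 128.7 J [ 10.  25. -14.  -3. -46. -59.] F [0.7 0.2 0. ] open 0.0876 tilt 6.56 box [-0.2282 -0.0059  0.0758]
1 [[3.3, 6.3, 33.3, -0.1]]
lean box x,y -0.023 -0.112
```

Request:
arm_command(commands=[3,5,15,0,100,1,1,15,0,100,0,0,6,0,100,0,0,5,0,100,0,0,5,0,100])

```text
clock: 38.8
tool_pos: [0.6406, -0.0308, 0.0325]
orientation: [-101.9, 83.6, 26.8]
force: [8.3, -13.3, -2.7]
opening: 0.0878
```

Request:
arm_command(commands=[0,0,4,0,100,0,0,4,0,100,0,0,4,0,100])

```text
clock: 39.17
tool_pos: [0.6401, -0.0278, 0.0354]
orientation: [-107.8, 83.1, 21.1]
force: [14.6, -21.6, -13.3]
opening: 0.0874
```

```bash
cat > lev.py <<'E'
from h import *
plan([]); lean()
s=snap('side','s%d'%int(get_obs()['clock']*100)); g=cv2.cvtColor(s['frame'],cv2.COLOR_BGR2GRAY).astype(int)
for r in (258,261,263,265,266): print(r,' '.join(f'{v:3d}' for v in g[r,318:344]))
E
python3 lev.py
```

```text
t 39.17 pos [ 0.6401 -0.0278  0.0709] zyaw 128.8 J [ 14.  22. -20.  -1. -41. -65.] F [ 14.6 -21.6 -13.3] open 0.0874 tilt 6.88 box [-0.1785 -0.0015  0.0709]
lean box x,y -0.036 -0.114
258  35  48  83  90  91  92  87  90  86  89 114 106  83  83  85  85  82  80 155 149 147 148 149 149 146 148
261  90  90  90  88  90  88  90  89  86  88  96 109  80  85  85  77 103 145 153 151 148 145 140 140 146 146
263  91  88  93  88  86  90  88  87  88  88 105 102  76  81 101 139 152 150 149 147 151 142 144 144 144 143
265  90  86  86  87  90  87  89  84  97 138 113  96 112 101 153 149 152 154 151 149 152 147 146 146 149 149
266  89  85  88  88  89  89  88  81 124 155 135 119 126 138 151 148 152 150 148 150 148 147 148 150 151 145
```

The lever moved to about 3.07. The body edge is close to the lid front, so I'll raise 5 mm and push on.

Request:
arm_command(commands=[-6,0,2,0,100,0,0,4,0,100,0,0,5,0,100,0,0,5,0,100])

```text
clock: 39.72
tool_pos: [0.6399, -0.028, 0.0434]
orientation: [-115.7, 82.5, 13.3]
force: [17.2, -26.3, -14.9]
opening: 0.0875
```

```bash
python3 lev.py
```

```text
t 39.73 pos [ 0.6399 -0.028   0.0789] zyaw 128.8 J [ 15.  20. -21.   0. -41. -66.] F [ 17.2 -26.3 -14.9] open 0.0875 tilt 7.54 box [-0.1786 -0.0012  0.0789]
lean box x,y -0.056 -0.118
258  35  47  82  96  90  92  89  87  82  76 105  93  85  83  84  81  78 119 152 146 150 146 147 150 147 145
261  91  90  93  91  89  86  91  88  90  79  98 103  82  82  81 103 132 152 151 153 152 144 144 138 142 147
263  90  90  90  88  90  91  92  91  87  87 116 105  77  78 111 146 152 153 151 149 148 142 148 140 145 145
265  93  88  90  86  88  87  88  85  96 138 101 103  97 135 150 151 148 153 153 151 144 150 148 147 147 146
266  90  90  89  92  89  89  86  85 122 156  96 119 136 154 151 151 148 149 147 146 146 146 148 145 146 148
```

The finger lies flush with the handle, so lever = π − lean ≈ 3.085; a slightly positive lean is needed. I'll straighten again at the back wall with the gripper open, at y = +0.05 to stay clear of the tin, then return.

Request:
arm_command(commands=[0,0,-40,0,100,-50,0,0,0,100,-52,0,0,0,100,-52,0,0,0,100,-4,10,60,0,100])

```text
clock: 40.4
tool_pos: [0.6026, -0.0273, 0.2013]
orientation: [-116.5, 82.5, 12.2]
force: [-0.8, 2.2, -1.1]
opening: 0.0877
```

Request:
arm_command(commands=[-4,10,60,0,100,-4,10,60,0,100,-4,10,60,0,100,-4,8,60,0,100,-4,5,60,0,100])

```text
clock: 41.02
tool_pos: [0.3763, 0.1847, 0.2025]
orientation: [-114.3, 81.9, 14.0]
force: [0.1, 2.0, -0.2]
opening: 0.0876
```

Request:
arm_command(commands=[-4,5,60,0,100,0,0,20,0,100,30,3,2,0,100,0,0,0,0,100])

```text
clock: 41.52
tool_pos: [0.3187, 0.2515, 0.1742]
orientation: [-110.8, 81.6, 18.0]
force: [-0.4, -0.3, -0.5]
opening: 0.0875
```

Run:
```python
from h import *
plan([(B(.185,.055,.09),128.8),(B(.165,.055,.09),128.8)],45); lean()
print('tin box',bx2(atz(load('top0'),172,286,.1)))
```

```text
t 41.52 pos [0.3187 0.2515 0.2097] zyaw 128.6 J [  75.  -12.  -41.    8.  -56. -130.] F [-0.4 -0.3 -0.5] open 0.0875 tilt 8.43 box [0.2404 0.0743 0.2097]
3 [[41.3, -0.8, -16.3, -0.1], [41.3, -0.8, -16.3, -0.1], [41.3, -0.8, -16.4, -0.1]]
1 [[1.0, 0.2, -20.0, -0.0]]
lean box x,y -0.052 -0.137
tin box [ 0.25266416 -0.06793852  0.1       ]
```

Request:
arm_command(commands=[42,-2,-17,0,100,42,-2,-17,0,100,40,-2,-17,0,100,0,0,-12,0,100,0,0,-10,0,100])

```text
clock: 42.15
tool_pos: [0.3929, 0.2075, 0.0604]
orientation: [-108.2, 81.0, 20.6]
force: [0.2, 0.5, -0.2]
opening: 0.0876
```

Request:
arm_command(commands=[0,0,-4,0,100,0,0,-4,0,100,0,0,-4,0,100,0,0,-4,0,100,0,0,-4,0,100])

```text
clock: 42.78
tool_pos: [0.3961, 0.207, 0.063]
orientation: [-95.0, 80.6, 32.7]
force: [-43.6, 25.1, 6.9]
opening: 0.0869
```

Request:
arm_command(commands=[0,0,-4,0,100,0,0,-4,0,100,0,0,-4,0,100,0,0,-4,0,100,0,0,-4,0,100])

```text
clock: 43.4
tool_pos: [0.3958, 0.2096, 0.0654]
orientation: [-82.4, 79.9, 44.6]
force: [-37.8, 24.7, 5.6]
opening: 0.0871
```

Request:
arm_command(commands=[0,0,-4,0,100,0,0,-4,0,100,0,0,-4,0,100,0,0,-4,0,100,0,0,-4,0,100])

```text
clock: 44.02
tool_pos: [0.3953, 0.212, 0.0678]
orientation: [-71.9, 78.9, 54.3]
force: [-33.8, 24.3, 5.5]
opening: 0.0872
```

Request:
arm_command(commands=[0,0,-4,0,100,0,0,-4,0,100,0,0,-4,0,100,0,0,-4,0,100,0,0,-4,0,100])

```text
clock: 44.65
tool_pos: [0.3948, 0.2142, 0.0702]
orientation: [-63.4, 77.7, 62.3]
force: [-31.2, 23.8, 5.9]
opening: 0.0876
```

Request:
arm_command(commands=[0,0,-4,0,100,0,0,-4,0,100,0,0,-4,0,100,0,0,15,0,100,-50,0,8,0,100])

```text
clock: 45.28
tool_pos: [0.375, 0.2243, 0.1232]
orientation: [-58.5, 77.1, 66.9]
force: [0.9, 0.6, 0.3]
opening: 0.0878
```

Request:
arm_command(commands=[-55,0,0,0,100,-50,0,0,0,100,0,-5,-60,0,100,0,-5,-60,0,100,0,-5,-60,0,100])

```text
clock: 45.9
tool_pos: [0.4875, 0.0719, 0.2255]
orientation: [-62.1, 75.7, 64.6]
force: [0.1, 2.3, -0.4]
opening: 0.0878
```

Request:
arm_command(commands=[0,-5,-60,0,100,0,-5,-60,0,100,0,-5,-60,0,100,0,-5,-60,0,100])

```text
clock: 46.4
tool_pos: [0.6547, -0.113, 0.2084]
orientation: [-64.0, 75.4, 62.7]
force: [1.1, 1.2, -0.2]
opening: 0.0876
```

Run:
```python
from h import *
plan([(B(-.225,0,.2),128.8),(B(-.225,0,.072),128.8),(B(-.185,0,.072),128.8)],50); lean()
```

```text
t 46.4 pos [ 0.6547 -0.113   0.2439] zyaw 127.5 J [ -2.  17.   2. -14. -69. -47.] F [ 1.1  1.2 -0.2] open 0.0876 tilt 14.61 box [-0.2542  0.0405  0.2439]
2 [[27.4, -14.0, 12.5, -0.7], [27.4, -14.2, 12.3, -0.7]]
3 [[41.3, 9.7, -4.7, -0.0], [41.3, 9.7, -4.7, -0.0], [41.3, 9.7, -4.7, -0.0]]
1 [[4.3, 1.0, 39.8, -0.0]]
lean box x,y 0.103 -0.231
```

Lean in box x is now +0.10, so only the tip will touch. I'll descend and push between the cheeks.

Request:
arm_command(commands=[28,-16,12,-0.7,100,28,-16,12,-0.7,100,45,10,-5,0,100,45,10,-5,0,100,47,10,-5,0,100])

```text
clock: 47.02
tool_pos: [0.6833, -0.0664, 0.0266]
orientation: [-68.4, 75.1, 59.6]
force: [0.8, -0.7, -1.4]
opening: 0.0876
```

Request:
arm_command(commands=[1,0,10,0,100,1,0,10,0,100,1,0,8,0,100])

```text
clock: 47.4
tool_pos: [0.6657, -0.0426, 0.0279]
orientation: [-68.2, 75.1, 59.8]
force: [0.1, 0.3, 0.6]
opening: 0.088
```

Request:
arm_command(commands=[0,0,5,0,100,0,0,5,0,100,0,0,4,0,100,0,0,4,0,100,0,0,4,0,100])

```text
clock: 48.02
tool_pos: [0.6531, -0.0237, 0.035]
orientation: [-69.5, 74.9, 58.6]
force: [-1.1, -0.1, 0.4]
opening: 0.0879
```

```bash
python3 lev.py
```

```text
t 48.02 pos [ 0.6531 -0.0237  0.0705] zyaw 128.8 J [  7.  23. -13. -17. -46. -48.] F [-1.1 -0.1  0.4] open 0.0879 tilt 15.13 box [-0.1836 -0.0141  0.0705]
lean box x,y 0.089 -0.245
258  36  48  78  93  90  90  84  88  88  69 104  99  78  82  83  82  77 102 154 147 148 146 147 143 143 145
261  88  85  87  91  84  88  81  88  87  86 107  99  78  80  80 109  99 152 150 152 150 143 137 138 143 141
263  87  87  87  89  84  90  88  85  83  84 106 110  74  76  85 145 149 152 147 147 148 143 143 141 142 142
265  90  84  86  85  85  88  88  84  95 137 103 103  96 135 150 148 150 150 150 152 148 148 149 145 147 143
266  86  82  84  86  86  86  86  80 122 152 101 122 137 152 149 149 150 148 149 145 145 142 147 143 146 143
```

There's no contact yet: the tip is 7 mm high and 14 mm to −y. I'll correct that, push to the stop, back off and measure. The script hands in only if the handle edge has moved to the home position.

Request:
arm_command(commands=[4,11,-3,0,100,2,2,2,0,100,1,0,4,0,100,1,0,4,0,100,1,0,4,0,100])

```text
clock: 48.7
tool_pos: [0.6394, -0.0245, 0.0242]
orientation: [-71.1, 75.0, 57.1]
force: [5.8, -18.3, 3.7]
opening: 0.0875
```

Request:
arm_command(commands=[1,0,4,0,100,1,0,4,0,100,1,0,4,0,100,0,0,4,0,100,0,0,4,0,100])

```text
clock: 49.32
tool_pos: [0.6409, -0.0214, 0.0317]
orientation: [-78.3, 74.9, 50.5]
force: [10.7, -19.3, -9.5]
opening: 0.0876
```

Request:
arm_command(commands=[0,0,4,0,100,0,0,4,0,100,0,0,5,0,100,0,0,5,0,100])

```text
clock: 49.82
tool_pos: [0.6434, -0.0222, 0.0358]
orientation: [-85.6, 74.8, 43.9]
force: [13.4, -23.1, -10.4]
opening: 0.0878
```

```bash
python3 lev.py
```

```text
t 49.83 pos [ 0.6434 -0.0222  0.0713] zyaw 129.6 J [  9.  20. -19. -14. -39. -50.] F [ 13.4 -23.1 -10.4] open 0.0878 tilt 15.19 box [-0.1763 -0.0075  0.0713]
lean box x,y 0.023 -0.261
258  46  80  93  91  91  86  89  81 106  94  75  74  74  70  82 137 154 148 149 146 148 143 145 149 146 144
261  90  90  88  91  87  86  90  89 103  79  71  69  85 143 150 147 147 146 149 152 149 144 141 139 144 144
263  91  92  89  87  87  87  92  74 107  67  70 126 151 141 141 144 146 150 147 149 148 145 142 143 143 144
265  91  88  86  88  90  87  85  96 120  80 148 146 142 144 145 149 147 152 153 153 146 147 144 146 149 148
266  91  88  88  90  86  84  88  83 136 131 152 144 143 149 150 147 149 150 145 147 148 145 146 148 146 147
```

Request:
arm_command(commands=[0,0,-20,0,100,0,0,-40,0,100,-40,0,-20,0,100,0,0,0,0,100,0,0,0,0,100])

```text
clock: 50.5
tool_pos: [0.6889, -0.0936, 0.0729]
orientation: [-85.3, 74.8, 44.1]
force: [-1.0, -0.3, -0.2]
opening: 0.0872
```

```bash
cat lev.py > fin.py
cat >> fin.py <<'E'
if g[261,333]>130 and g[258,335]>130: close_job(); print('CLOSED')
E
python3 fin.py
```

```text
t 50.5 pos [ 0.6889 -0.0936  0.1084] zyaw 129.6 J [  2.  23.  -8. -14. -48. -44.] F [-1.  -0.3 -0.2] open 0.0872 tilt 15.18 box [-0.2604  0.0017  0.1084]
lean box x,y 0.024 -0.261
258  46  76  93  88  89  86  85  79 103  93  69  70  75  68  82 139 151 148 144 145 140 145 147 146 143 144
261  88  89  87  88  87  86  82  86 102  78  72  67  78 136 150 141 147 147 148 151 145 145 139 138 139 141
263  88  87  87  83  87  88  84  72 105  65  64 127 146 139 142 145 145 146 150 149 143 144 141 142 140 143
265  85  88  87  87  85  87  87  88 118  78 144 143 140 140 142 144 145 151 150 151 148 142 145 142 147 144
266  85  88  85  85  85  86  82  85 131 127 147 143 142 143 145 148 147 144 145 143 143 142 143 144 147 144
the job is handed in; nothing more can be done
CLOSED
```

The job is handed in at about 50.5 s of the 72 s allowed. The last checks suggest every condition is met, but the hand-in gave no verdict.

**What I did:** I laid the cultivator in the box and pushed the lid shut onto its seal. I then tipped the wire loop over the lid so its bar dropped into the keeper's groove, and pressed the lever down.

**Last checks:**
- **Lever:** In the side view the handle's edge moved about 5–6 px toward the box, from roughly 2.98 rad to where about 3.2 rad should be. It stayed there after I withdrew.
- **Lid and loop:** The last picture viewed showed the lid tight and the bar in the groove. It was taken before the final lever pushes, so I did not view either again afterwards.
- **Cultivator:** It was lying in the box when last seen, just after I set it down and before the lid was shut.
- **Other objects:** The robot ended about 7 cm clear of the handle. As far as I could see, I touched none of the other things, but I did not measure their positions at the end.

**What went wrong or disagreed:**
- **Height reading:** The reported tool height read 35.5 mm too low. I found this by touching the slab, after two failed grasps, and corrected for it.
- **Tool lean:** The tool drifted up to about 15° from vertical. I straightened it in the direction that mattered by pressing it against the box's back wall.
- **Lever home:** The first lever pushes stopped at about 2.98–3.09 rad. I had first judged that as home, but a closer picture measurement showed it was not.

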